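# Close the sample jars and bring the square one to the front

## Robot

A 7-joint arm with a two-finger parallel gripper is mounted at the origin on the work surface. World frame = base frame: x ahead of the robot, y to its left, z up, the work surface at z = 0. Lengths are in m, angles in rad, forces in N, time in s.
With the tool pointing down it reaches from about 0.4 to 0.85 m from the base axis. Payload 4.5 kg.
Tool frame: the origin (TCP) lies at the very end of the fingers, on their centre line; the grasp point (between the pads) lies 19 mm behind it; x points along the fingers, z is the direction in which the jaws open and shut, and the axes are right-handed (so a half turn about x gives the same grasp; the last joint's range is limited). The gripper opens to 88 mm and grips with 3 to 60 N. Pads are 18 mm wide; open, the fingers measure 123 mm over their backs; the gripper's body (75 mm by 187 mm) begins 45 mm behind the grasp point.
Start: joints at [-1.067, 0.689, -0.195, 1.565, 0.157, 0.902, -0.215], TCP at [0.283, 0.557, 0.206] pointing down, gripper open.
Joint ranges: [-3.01, 3.01], [-0.46, 2.08], [-1.47, 1.51], [0.13, 2.56], [-1, 4.14], [0.04, 2.09], [-2.66, 2.66]. Speed limits (rad/s): [2.57, 2.57, 3.14, 3.14, 3.14, 3.14, 3.14].

## Interface

Orientations are given as a unit quaternion [x, y, z, w].
In Python, from bench import arm gives the robot as it stands.
- The arm moves only by the tool play_rows, never from a script. Its argument "plan" is a list of rows, each an object of numbers: "tx", "ty", "tz": the shift along the tool's x, y, z scaled (see below); "ax", "ay", "az": the turn, a rotation vector about the tool's x, y, z scaled (see below). A call has 1 to 8 rows; each row shifts and turns the pose as measured when the row begins, along the tool's axes as they then stand; what a row does not reach is not made up. The controller multiplies each number of a shift by 0.1 m and each number of a turn by 10 degrees. A row lasts 1/8 s, in which the tool goes at most 62.5 mm and 10.7 degrees, less where a joint would pass 70% of its speed; a pose out of reach is approached as far as the arm can. A call with a number of a shift or a turn outside -1 to 1 is refused whole. A call with a gripper value outside its range is refused whole. "gripper" is the opening, from -1 (shut) to 1 (fully open), so that 0 is half open, set as the call begins (left out, the last holds). The fingers move at their own pace and stop on an object; "squeeze" is the grip in N (left out, the last holds). Time passes only in rows, so rows that do not move let the fingers close. It gives the time, the measured TCP pose, the force and the opening at its end, in the units of the state.
- arm.get_state(): the state, without advancing time (a new reading comes with each control period).
- arm.snapshot(name): name is "scene" or "top"; returns a dict with "frame" (384x512x3 uint8, blue, green, red), "fx", "fy", "cx", "cy" (pixels), "D" ([k1, k2, p1, p2, k3] as OpenCV has them; the pictures are not rectified), "eye" and "rotation" of the camera in the world. Camera axes: x right, y up, looking along -z (the intrinsics and any distortion apply to the point x, -y, -z); pixel columns grow to the right and rows downward; lengths in m; the calibration is good to about 2 mm. A picture is of the moment at which its call begins. There is no depth.
- arm.sign_off(): hands the job in, once; it reports no verdict.
The state is a dict: "time_s": time; "q": joint angles; "dq": joint speeds; "tau": joint torques, N m; "tool_pos": TCP position; "tool_rot": TCP orientation; "wrist_force": force on the tool from outside, world axes, zero at the start; "wrist_torque": the same for the moment, N m; "width": opening from 0.0 (shut) to 1.0 (fully open).
Only numpy, scipy, OpenCV 4.12 (cv2) and the standard library are available. Lean on these libraries where they do the work, as an engineer would, in place of code of your own. Each camera call takes 0.05 s, during which the arm holds its last target.

## Task

On the packing bench, press the two open flip lids of the sample carousel (one on the square jar, one on a round jar) down until they snap shut and stay shut. Only when both are shut, turn the carousel until the middle of the square jar stands at the stand's pointer, and finish with the gripper closed on the carousel's upright turning knob, holding it still there without letting go. Leave everything else on the bench where it is.

Things in the scene. Friction and masses are not known exactly. Their poses are not given: they have to be found in the camera images.
- stand: fixed dark wooden foot of the sample carousel, a disc 230 mm across and 22 mm high with one arm that carries the upright pointer. Origin: underside of the disc, on the carousel's vertical turning axis; z up. The pointer lies towards the stand's own -x, which is the carousel's front (it differs from start to start)
- pointer (a point): top of the pointer, a 12 mm wide upright fin, just outside the turntable's rim, 153 mm from the turning axis, 64 mm above the bench
- carousel (a joint): turning angle of the carousel on its stand, rad, counter-clockwise seen from above; turns endlessly either way; 0 (or any whole turn, 2 pi) is square jar at the pointer. It turns with light friction (about 1 N at the knob) and stays where it is left
- turntable_centre (a point): top of the wooden turntable (disc 260 mm across, top 42 mm above the bench) on the turning axis. Fixed around it: the square clear jar; a quarter turn clockwise (from above) from it a round clear jar with flip lid; half a turn away the turning knob; a quarter turn counter-clockwise a round jar with a plain fixed cap, which is not hinged
- square_jar_front (a point): point on the square jar's outward face, 110 mm from the turning axis, 80 mm above the bench, at mid width. The jar is 60 x 60 mm, its centre 80 mm from the turning axis, its mouth 112 mm above the bench
- square_lid (a joint): flip lid of the square jar: 0 = shut flat on the jar, 0.7 rad = fully open. An over-centre spring: it stands open by itself, resists being pressed (some 3 to 6 N), and below about 0.25 rad snaps shut by itself and stays; released sooner, it springs open again
- square_lid_top (a point): middle of the upper face of the square jar's lid, an aluminium plate 62 x 62 mm, 6 mm thick, 30 mm from its hinge. Shut, it is 80 mm from the turning axis and 118 mm above the bench; open, about 69 mm and 136 mm. Pressing straight down at 80 to 88 mm from the turning axis to the shut height shuts the lid
- square_lid_hinge (a point): hinge line of the square lid, horizontal, on the jar's side towards the turning axis, 50 mm from that axis, 112 mm above the bench; the lid's free edge points outward and rises when open, to about 155 mm above the bench
- round_lid (a joint): flip lid of the round jar, works exactly like the square jar's: 0 shut, 0.7 open, snaps shut below about 0.25
- round_lid_top (a point): middle of the upper face of the round jar's lid, an aluminium disc 62 mm across, 6 mm thick, on a round jar 60 mm across and of the same height and distance from the axis; hinge, heights and point as for the square lid
- knob: wooden turning knob on top of a thin steel post (12 mm across) on the turntable, 100 mm from the turning axis, half a turn away from the square jar. The knob is round, 26 mm across and 33 mm high, from 133 to 166 mm above the bench, and spins freely on its post about its vertical axis. Origin: centre of its underside
- knob_mid (a point): middle of the knob where it is best gripped, on the post's axis, 151 mm above the bench
- persimmon_a: fresh persimmon, squat orange fruit, 68 mm across, 44 mm high; origin: centre of its underside; stands loose beside the carousel, to be left where it is
- persimmon_b: smaller fresh persimmon, 60 mm across, 39 mm high; origin: centre of its underside; stands loose beside the carousel, to be left where it is
- spare_jar: loose round jar with metal cap, 62 mm across, 90 mm high; origin: centre of its underside; stands loose beside the carousel, to be left where it is
- cup: white cup, 76 mm across, 80 mm high; origin: centre of its underside; stands loose beside the carousel, to be left where it is
- brush: hand brush lying flat (origin under its middle, handle towards its own -x); stands loose beside the carousel, to be left where it is
- tag_box: small open cardboard box, 100 x 70 x 35 mm; origin: centre of its underside; stands loose beside the carousel, to be left where it is

How it is judged:
On the way, in this order (a step that is already met when the one before it is completed fails the run):
1. both flip lids are shut (value of joint each of square_lid, round_lid below 0.06 rad), for 0.3 s.
2. the square jar stands at the pointer, the carousel is still and the knob is gripped (all of step 1 and y of square_jar_front in the frame of stand between -0.012 and 0.012 m and x of square_jar_front in the frame of stand below -0.08 m and velocity of joint carousel between -0.08 and 0.08 rad/s and contact force between the fingers and knob above 1.5 N), for 0.3 s.
At the end, for the whole second after the job is handed in: Both lids shut (under 0.06 rad), the middle of the square jar's outward face within 12 mm sideways of the stand's pointer line and on the pointer's side, the carousel still (under 0.08 rad/s), and the fingers still gripping the knob (contact of more than 1.5 N) (all of step 2); the arm keeps its last pose, push and grip.
It fails at once if the square jar is brought to the pointer while a lid is still open (y of square_jar_front in the frame of stand between -0.012 and 0.012 m and x of square_jar_front in the frame of stand below -0.08 m and not (value of joint each of square_lid, round_lid below 0.06 rad)).
It fails at once if another thing on the bench is pushed more than 30 mm away (distance of any of persimmon_a, persimmon_b, spare_jar, cup, brush, tag_box from where it was at the start of the episode above 0.03 m).
It also fails if it takes over 58 s, if anything falls off the work surface, if the arm or the gripper's body presses on something with over 40 N, if the wrist force passes 120 N, or if a joint passes its speed limit or range.

## Working session

There is one attempt and no reset: what is moved stays moved. The work goes in short steps, Python scripts to look and compute and a tool call to move; the robot and the scene stay as the last step left them, time stands still between calls to the robot, and variables do not carry over. Pictures are saved under pics/ and viewed, and the job is handed in when it is done.

Besides the shell and the picture viewer there is one more tool, called after "Request:" as name(argument=value, ...) on one line, values as JSON. play_rows: Moves the arm, as the interface text tells. Shifts and turns lie within -1 to 1; 1 stands for 0.1 m of shift or 10 degrees of turn. Its arguments: {"type":"object","properties":{"plan":{"type":"array","items":{"type":"object","properties":{"tx":{"type":"number"},"ty":{"type":"number"},"tz":{"type":"number"},"ax":{"type":"number"},"ay":{"type":"number"},"az":{"type":"number"}}}},"gripper":{"type":"number"},"squeeze":{"type":"number"}},"required":["plan"]}

```bash
ls; mkdir -p pics; python3 - <<'E'
from bench import arm
import cv2,json,pickle
s=arm.get_state()
print({k:s[k] for k in('time_s','tool_pos','tool_rot','width','wrist_force')})
for n in('scene','top'):
    d=arm.snapshot(n); cv2.imwrite(f'pics/{n}0.png',d['frame']); pickle.dump(d,open(f'{n}0.pkl','wb'))
    print({k:v for k,v in d.items() if k!='frame'})
E
```

```text
pics
{'time_s': 0.0, 'tool_pos': array([0.28267997, 0.55663274, 0.20520506]), 'tool_rot': array([-0.37029854,  0.60316436,  0.36953854,  0.60209053]), 'width': 1.0023547665920887, 'wrist_force': array([-0.33912922, -0.67085374,  0.17560596])}
{'fx': 426.9749515952957, 'fy': 426.9749515952957, 'cx': 256.5703997285043, 'cy': 194.82893935511285, 'D': array([-0.04191264,  0.        ,  0.        ,  0.        ,  0.        ]), 'eye': array([1.35524462, 0.00315619, 0.76858824]), 'rotation': array([0.30475671, 0.29749833, 0.61628424, 0.66242874])}
{'fx': 442.9341028171708, 'fy': 442.9341028171708, 'cx': 252.19775460381305, 'cy': 191.66333386739544, 'D': array([-0.11751913,  0.        ,  0.        ,  0.        ,  0.        ]), 'eye': array([0.50325249, 0.06040689, 1.21204084]), 'rotation': array([-0.01894156,  0.03717403,  0.70782003, -0.70515964])}
```

View pics/top0.png

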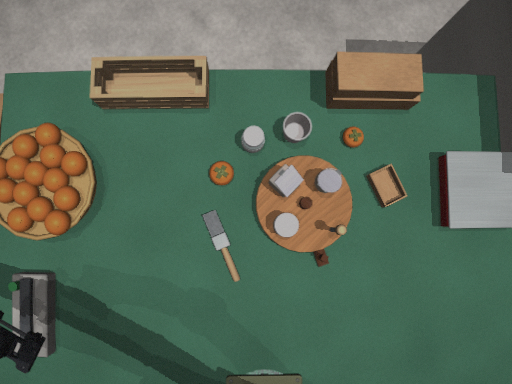

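View pics/scene0.png

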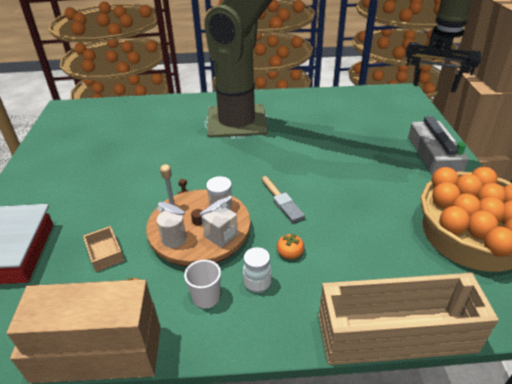

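```bash
cat > h.py <<'E'
import numpy as np,cv2,pickle
from scipy.spatial.transform import Rotation as R
def ray(d,u,v):
    K=np.array([[d['fx'],0,d['cx']],[0,d['fy'],d['cy']],[0,0,1]])
    p=cv2.undistortPoints(np.array([[[u,v]]],float),K,d['D'])[0,0]
    return np.array(d['eye']),R.from_quat(d['rotation']).apply([p[0],-p[1],-1])
def onz(d,u,v,z):
    e,r=ray(d,u,v); return e+r*(z-e[2])/r[2]
def proj(d,P):
    K=np.array([[d['fx'],0,d['cx']],[0,d['fy'],d['cy']],[0,0,1]])
    c=R.from_quat(d['rotation']).inv().apply(np.array(P)-d['eye'])*[1,-1,-1]
    return cv2.projectPoints(c.reshape(1,1,3),np.zeros(3),np.zeros(3),K,d['D'])[0].ravel()
E
python3 - <<'E'
from h import *
d=pickle.load(open('top0.pkl','rb'));f=d['frame']
cv2.imwrite('pics/topz0.png',cv2.resize(f[110:280,190:420],None,fx=3.4,fy=3.4,interpolation=cv2.INTER_CUBIC))
d2=pickle.load(open('scene0.pkl','rb'));f2=d2['frame']
cv2.imwrite('pics/scenez0.png',cv2.resize(f2[150:310,80:310],None,fx=3.4,fy=3.4,interpolation=cv2.INTER_CUBIC))
hsv=cv2.cvtColor(f,cv2.COLOR_BGR2HSV)
print([hsv[y,x].tolist() for x,y in((270,215),(304,240),(304,170),(321,258),(341,230))])
# turntable: not green, in crop
E
```

```text
[[14, 127, 108], [14, 137, 168], [13, 133, 161], [10, 137, 82], [24, 73, 184]]
```

View pics/topz0.png

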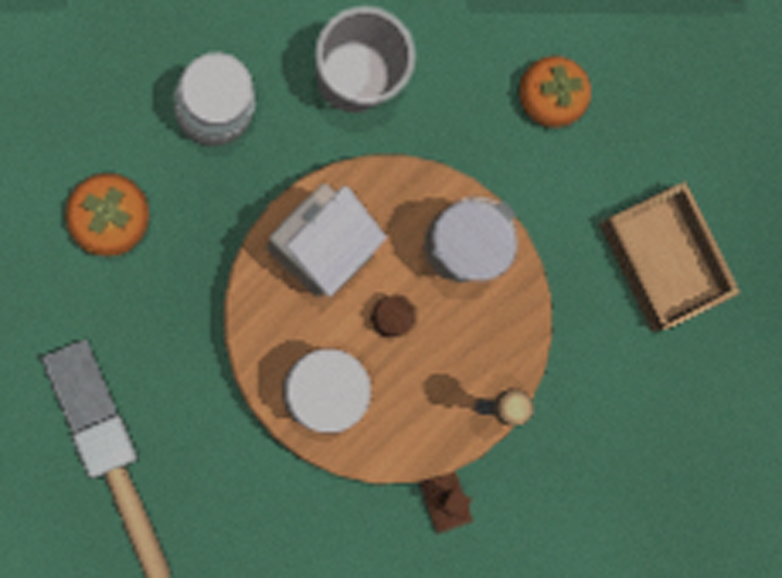

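View pics/scenez0.png

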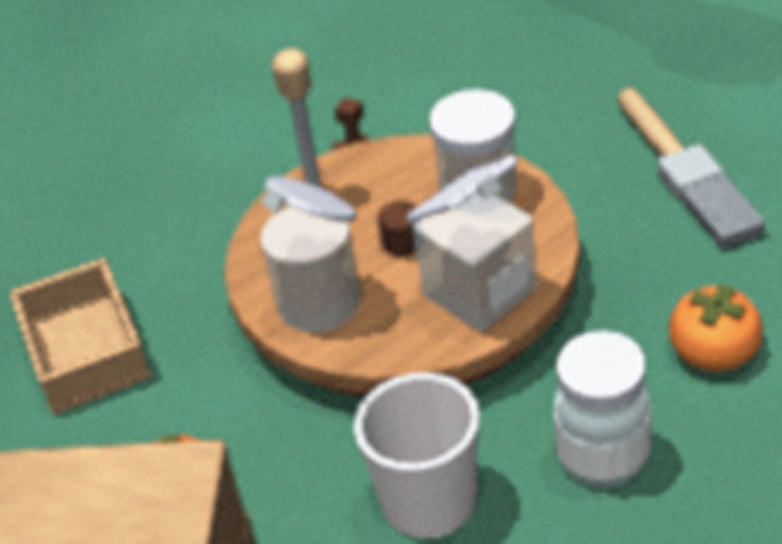

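```bash
cat > meas.py <<'E'
from h import *
def zc(x,y): return x/3.4+190,y/3.4+110
def disc(d):
    f=d['frame'];hsv=cv2.cvtColor(f,cv2.COLOR_BGR2HSV)
    m=cv2.inRange(hsv,(7,90,90),(20,200,255)); m[:150]=0;m[258:]=0;m[:,:245]=0;m[:,360:]=0
    m=cv2.morphologyEx(m,cv2.MORPH_OPEN,np.ones((3,3)))
    c=max(cv2.findContours(m,0,1)[0],key=cv2.contourArea);hl=cv2.convexHull(c)[:,0]
    P=np.array([onz(d,u,v,.042)[:2] for u,v in hl])
    P=np.array(P); A=np.c_[2*P,np.ones(len(P))]
    w=np.ones(len(P))
    for _ in range(5):
        s=np.linalg.lstsq(A*w[:,None],(P**2).sum(1)*w,rcond=None)[0];c=s[:2];r=np.sqrt(s[2]+c@c)
        e=abs(np.hypot(*(P-c).T)-r);w=1/(1+(e/.002)**2)
    return c,r,len(P)
E
python3 - <<'E'
from meas import *
d=pickle.load(open('top0.pkl','rb'));d2=pickle.load(open('scene0.pkl','rb'))
c,r,n=disc(d);print('disc',c,r,n)
hub=onz(d,*zc(394,315),.06);print('hub',hub)
k=onz(d,*zc(515,407),.166)[:2];print('knob',k,np.hypot(*(k-c)),np.degrees(np.arctan2(*(k-c)[::-1])))
cap=onz(d,*zc(328,391),.118)[:2];print('cap',cap,np.hypot(*(cap-c)),np.degrees(np.arctan2(*(cap-c)[::-1])))
p=onz(d,*zc(446,496),.064)[:2];print('ptr',p,np.hypot(*(p-c)),np.degrees(np.arctan2(*(p-c)[::-1])))
rl=onz(d,*zc(474,240),.136)[:2];print('rlid',rl,np.hypot(*(rl-c)),np.degrees(np.arctan2(*(rl-c)[::-1])))
sl=onz(d,*zc(328,240),.136)[:2];print('slid',sl,np.hypot(*(sl-c)),np.degrees(np.arctan2(*(sl-c)[::-1])))
def s2(x,y):return x/3.4+80,y/3.4+150
print('scene ptr',onz(d2,*s2(349,100),.064), 'knobtop',onz(d2,*s2(291,58),.166))
print(proj(d2,[*c,.042]))
# objects
print('box',[onz(d,*zc(*q),.035)[:2] for q in((608,218),(687,186),(738,292),(662,328))])
for n,q,z in(('cup',(365,58),.08),('jar',(217,88),.09),('pa',(107,213),.04),('pb',(557,90),.035)):print(n,onz(d,*zc(*q),z)[:2])
E
```

```text
disc [ 0.56556502 -0.10758042] 0.12855933991182933 41
hub [ 0.56563218 -0.10998801  0.06      ]
knob [ 0.49504126 -0.17885181] 0.10026571410414797 -134.69790444081985
cap [ 0.50734457 -0.05239874] 0.08021620038515485 136.53495331964686
ptr [ 0.42685564 -0.1477264 ] 0.1444021948859237 -163.85822806755465
rlid [ 0.61565748 -0.15792901] 0.07102277758958753 -45.14610840352819
slid [ 0.61580104 -0.05168075] 0.07515603803224542 48.054542348930596
scene ptr [ 0.42102521 -0.15252404  0.064     ] knobtop [ 0.5029311  -0.17504876  0.166     ]
[197.75248821 220.53023433]
box [array([ 0.64379463, -0.28735986]), array([ 0.66979236, -0.35336762]), array([ 0.58413621, -0.39298109]), array([ 0.55561239, -0.32919022])]
cup [ 0.76220452 -0.08780697]
jar [0.73643584 0.0263586 ]
pa [0.64745245 0.11150389]
pb [ 0.74735539 -0.24866657]
```

```bash
cat >> h.py <<'E'
def go(s,T,n=1):
    r=R.from_quat(s['tool_rot']); v=r.inv().apply(np.array(T)-s['tool_pos'])/.1
    return np.round(v,3), np.round(v/n,3)
def show(s):
    r=R.from_quat(s['tool_rot']).as_matrix()
    print('t',round(s['time_s'],2),'pos',np.round(s['tool_pos'],4),'w',round(s['width'],3),'F',np.round(s['wrist_force'],2),'jawyaw',round(np.degrees(np.arctan2(r[1,2],r[0,2])),1),'down',np.round(r[:,0],3))
E
python3 - <<'E'
from bench import arm
from h import *
s=arm.get_state();show(s);print(R.from_quat(s['tool_rot']).as_matrix().round(3))
c=np.array([.5655,-.1085])
for a in(-44.7,45.3):
    p=c+.084*np.array([np.cos(np.radians(a)),np.sin(np.radians(a))]);print(a,p,go(s,[*p,.20]))
E
```

```text
t 0.1 pos [0.2827 0.5567 0.2053] w 1.002 F [0.32 0.01 0.1 ] jawyaw 63.1 down [-0.001 -0.002 -1.   ]
[[-0.001 -0.892  0.453]
 [-0.002  0.453  0.892]
 [-1.    -0.    -0.002]]
-44.7 [ 0.62520716 -0.16758516] (array([ 0.061, -6.333, -4.908]), array([ 0.061, -6.333, -4.908]))
45.3 [ 0.62458516 -0.04879284] (array([ 0.06 , -5.79 , -3.852]), array([ 0.06 , -5.79 , -3.852]))
```

Request:
play_rows(plan=[{"tx": -0.2, "ty": -0.2, "tz": -0.13}, {"ty": -0.41, "tz": -0.27}, {"ty": -0.41, "tz": -0.27}, {"ty": -0.41, "tz": -0.27}, {"ty": -0.41, "tz": -0.27}, {"ty": -0.41, "tz": -0.27}, {"ty": -0.41, "tz": -0.27}, {"ty": -0.41, "tz": -0.27}], gripper=-1, squeeze=20)

```text
schema error: expected keys tx, ty, tz, ax, ay, az
```

```bash
cat > g.py <<'E'
import sys
from bench import arm
from h import *
s=arm.get_state();show(s)
a=list(map(float,sys.argv[1:4]));print(go(s,a)[0])
E
python3 g.py .6246 -.0488 .19
```

```text
t 0.1 pos [0.2827 0.5567 0.2053] w 1.002 F [0.32 0.01 0.1 ] jawyaw 63.1 down [-0.001 -0.002 -1.   ]
[ 0.16  -5.79  -3.851]
```

Request:
play_rows(plan=[{"tx": -0.2, "ty": -0.2, "tz": -0.13, "ax": 0, "ay": 0, "az": 0}, {"tx": 0, "ty": -0.41, "tz": -0.27, "ax": 0, "ay": 0, "az": 0}, {"tx": 0, "ty": -0.41, "tz": -0.27, "ax": 0, "ay": 0, "az": 0}, {"tx": 0, "ty": -0.41, "tz": -0.27, "ax": 0, "ay": 0, "az": 0}, {"tx": 0, "ty": -0.41, "tz": -0.27, "ax": 0, "ay": 0, "az": 0}, {"tx": 0, "ty": -0.41, "tz": -0.27, "ax": 0, "ay": 0, "az": 0}, {"tx": 0, "ty": -0.41, "tz": -0.27, "ax": 0, "ay": 0, "az": 0}, {"tx": 0, "ty": -0.41, "tz": -0.27, "ax": 0, "ay": 0, "az": 0}], gripper=-1, squeeze=20)

```text
time_s: 1.1
tool_pos: [0.4671, 0.2317, 0.2228]
tool_rot: [-0.373, 0.603, 0.373, 0.599]
wrist_force: [0.2, -0.0, -0.6]
width: 0.119
```

```bash
python3 g.py .6246 -.0488 .19
```

```text
t 1.1 pos [0.4671 0.2317 0.2228] w 0.119 F [ 0.15 -0.02 -0.62] jawyaw 63.6 down [-0.005 -0.003 -1.   ]
[ 0.328 -2.658 -1.813]
```

Request:
play_rows(plan=[{"tx": 0, "ty": -0.4, "tz": -0.27, "ax": 0, "ay": 0, "az": 0}, {"tx": 0, "ty": -0.4, "tz": -0.27, "ax": 0, "ay": 0, "az": 0}, {"tx": 0, "ty": -0.4, "tz": -0.27, "ax": 0, "ay": 0, "az": 0}, {"tx": 0, "ty": -0.4, "tz": -0.27, "ax": 0, "ay": 0, "az": 0}, {"tx": 0, "ty": -0.4, "tz": -0.27, "ax": 0, "ay": 0, "az": 0}, {"tx": 0, "ty": -0.4, "tz": -0.27, "ax": 0, "ay": 0, "az": 0}, {"tx": 0, "ty": -0.2, "tz": -0.13, "ax": 0, "ay": 0, "az": 0}, {"tx": 0, "ty": 0, "tz": 0, "ax": 0, "ay": 0, "az": 0}])

```text
time_s: 2.1
tool_pos: [0.6254, -0.0561, 0.2194]
tool_rot: [-0.37, 0.606, 0.371, 0.598]
wrist_force: [-0.3, -0.1, -0.7]
width: 0.005
```

```bash
python3 g.py .6246 -.0488 .17
```

```text
t 2.1 pos [ 0.6254 -0.0561  0.2194] w 0.005 F [-0.26 -0.14 -0.68] jawyaw 63.2 down [-0.011 -0.006 -1.   ]
[0.493 0.037 0.066]
```

Request:
play_rows(plan=[{"tx": 0.25, "ty": 0.04, "tz": 0.07, "ax": 0, "ay": 0, "az": 0}, {"tx": 0.25, "ty": 0, "tz": 0, "ax": 0, "ay": 0, "az": 0}, {"tx": 0.15, "ty": 0, "tz": 0, "ax": 0, "ay": 0, "az": 0}, {"tx": 0.1, "ty": 0, "tz": 0, "ax": 0, "ay": 0, "az": 0}, {"tx": 0.1, "ty": 0, "tz": 0, "ax": 0, "ay": 0, "az": 0}])

```text
time_s: 2.72
tool_pos: [0.6226, -0.0412, 0.1328]
tool_rot: [-0.371, 0.604, 0.374, 0.598]
wrist_force: [0.4, 0.6, -1.0]
width: 0.004
```

```bash
python3 g.py .6246 -.0488 .119
```

```text
t 2.73 pos [ 0.6226 -0.0412  0.1328] w 0.004 F [ 0.37  0.63 -0.98] jawyaw 63.6 down [-0.01  -0.001 -1.   ]
[ 0.138 -0.054 -0.058]
```

```bash
cat > pic.py <<'E'
import sys
from bench import arm
from h import *
n=sys.argv[1]
for k in ('scene','top'):
    d=arm.snapshot(k);pickle.dump(d,open(f'{k}{n}.pkl','wb'))
    f=d['frame'][110:310,60:340] if k=='scene' else d['frame'][110:280,190:420]
    cv2.imwrite(f'pics/{k}{n}.png',cv2.resize(f,None,fx=2.8 if k=='scene' else 3.4,fy=2.8 if k=='scene' else 3.4,interpolation=cv2.INTER_CUBIC))
E
python3 pic.py 1
```

```text
(no output)
```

View pics/scene1.png

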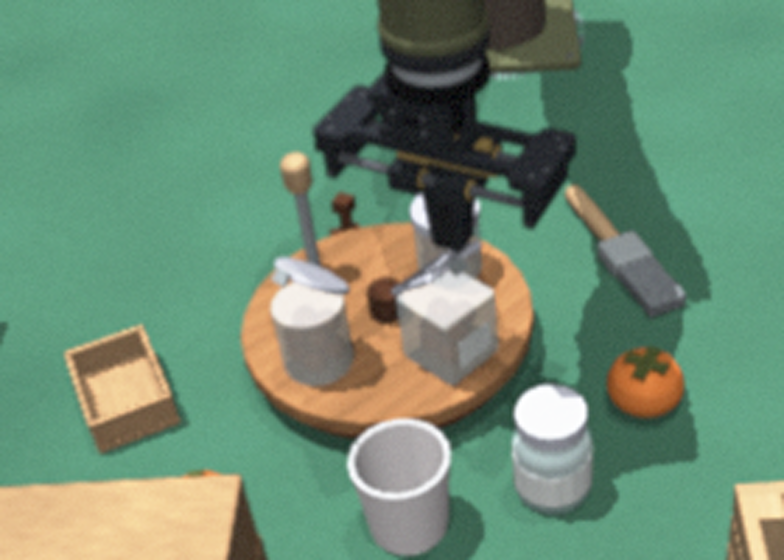

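View pics/top1.png

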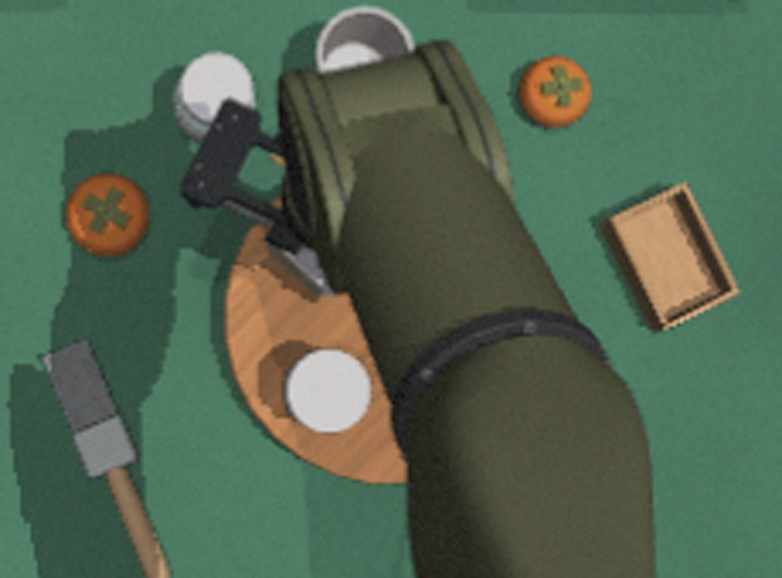

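```bash
python3 - <<'E'
from meas import *
d=pickle.load(open('scene1.pkl','rb'))
cv2.imwrite('pics/sz1.png',cv2.resize(d['frame'][150:260,130:270],None,fx=5.5,fy=5.4,interpolation=cv2.INTER_CUBIC))
print((proj(d,[.6226,-.0412,.1328])-[130,150])*5.5)
c=np.array([.5655,-.1085]);
for a in(45.3,49):
  for r,z in((50,112),(110,112),(96,155),(110,42)):
    u=np.array([np.cos(np.radians(a)),np.sin(np.radians(a))])
    for t in(-30,30): print(a,r,z,t,((proj(d,[*(c+u*r/1e3+np.array([-u[1],u[0]])*t/1e3),z/1e3])-[130,150])*5.5).round())
E
```

```text
[504.6234973  311.87665783]
45.3 50 112 -30 [381. 355.]
45.3 50 112 30 [483. 284.]
45.3 110 112 -30 [483. 420.]
45.3 110 112 30 [585. 343.]
45.3 96 155 -30 [450. 325.]
45.3 96 155 30 [555. 251.]
45.3 110 42 -30 [496. 539.]
45.3 110 42 30 [592. 462.]
49 50 112 -30 [390. 353.]
49 50 112 30 [485. 278.]
49 110 112 -30 [499. 412.]
49 110 112 30 [592. 333.]
49 96 155 -30 [464. 319.]
49 96 155 30 [561. 241.]
49 110 42 -30 [511. 532.]
49 110 42 30 [600. 451.]
```

View pics/sz1.png

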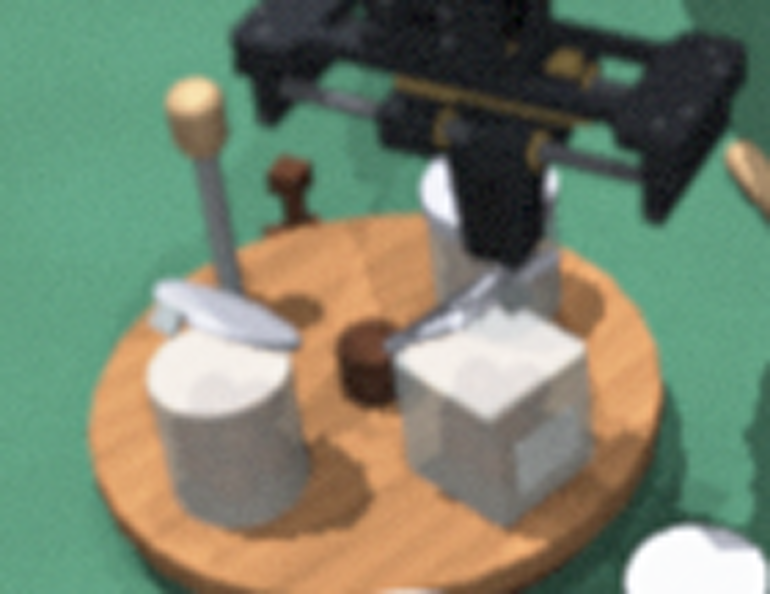

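```bash
python3 - <<'E'
from meas import *
d=pickle.load(open('scene1.pkl','rb'));d0=pickle.load(open('scene0.pkl','rb'));t=pickle.load(open('top1.pkl','rb'))
a=np.hstack([cv2.resize(x['frame'][185:240,180:245],None,fx=6,fy=6,interpolation=cv2.INTER_CUBIC) for x in(d0,d)])
cv2.imwrite('pics/cmp1.png',a)
print('tip',(proj(d,[.6226,-.0412,.1328])-[180,185])*6)
c=np.array([.5655,-.1085]);A=np.radians(45.3);u=np.array([np.cos(A),np.sin(A)]);w=np.array([-u[1],u[0]])
for th in(.7,.5,.3,0):
    print(th,[((proj(d,[*(c+u*(.05+.062*np.cos(th)-.006*np.sin(th))+w*q),.112+.062*np.sin(th)+.006*np.cos(th)])-[180,185])*6).round() for q in(-.031,.031)])
print('top tip',(proj(t,[.6226,-.0412,.1328])-[190,110])*3.4)
from bench import arm
show(arm.get_state())
E
```

```text
tip [250.49836069 130.22908127]
0.7 [array([184., 140.]), array([302.,  56.])]
0.5 [array([201., 169.]), array([319.,  85.])]
0.3 [array([215., 198.]), array([332., 113.])]
0 [array([228., 240.]), array([343., 154.])]
top tip [312.98804745 231.12692093]
t 2.83 pos [ 0.6217 -0.0414  0.132 ] w 0.006 F [-0.66 -0.37  0.74] jawyaw 63.6 down [-0.013 -0.001 -1.   ]
```

View pics/cmp1.png

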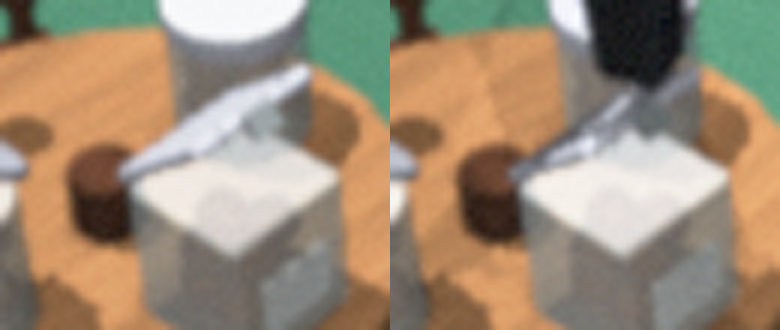

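```bash
python3 - <<'E'
from meas import *
d0=pickle.load(open('scene0.pkl','rb'));t=pickle.load(open('top0.pkl','rb'))
p=proj(d0,[.2827,.5567,.2053]);print(p)
p2=proj(t,[.2827,.5567,.2053]);print(p2)
f=d0['frame'].copy();cv2.drawMarker(f,tuple(int(round(x)) for x in p),(255,255,0),0,5)
a=cv2.resize(f[0:110,390:500],None,fx=5,fy=5,interpolation=cv2.INTER_CUBIC)
cv2.imwrite('pics/grip0.png',a)
E
```

```text
[430.25035537  97.42246383]
[ 25.72296281 322.58026814]
```

View pics/grip0.png

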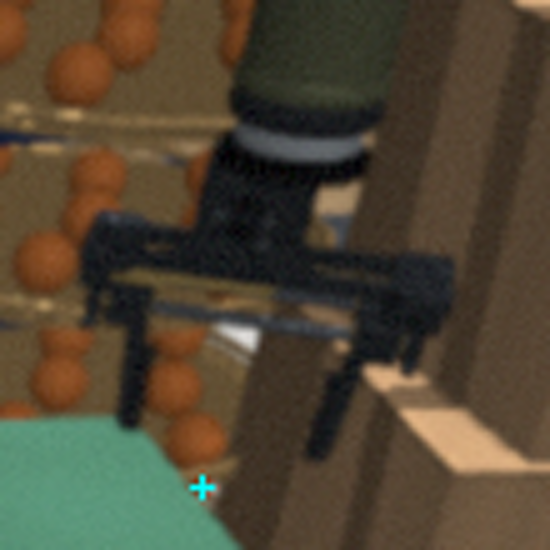

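```bash
python3 - <<'E'
from meas import *
d0=pickle.load(open('scene0.pkl','rb'));t=pickle.load(open('top0.pkl','rb'))
f=t['frame'].copy();p=proj(t,[.2827,.5567,.2053]);q=proj(t,[.2827,.5567,.0])
cv2.drawMarker(f,tuple(int(round(x)) for x in p),(255,255,0),0,5)
cv2.imwrite('pics/gript0.png',cv2.resize(f[260:384,0:110],None,fx=5,fy=5,interpolation=cv2.INTER_CUBIC))
g=d0['frame'].copy()
# project known/triangulated stuff from top into scene
c=np.array([.5655,-.1085])
for z,r in((.042,.13),):
    for a in range(0,360,10):
        P=[*(c+r*np.array([np.cos(np.radians(a)),np.sin(np.radians(a))])),z]
        cv2.circle(g,tuple(int(round(x)) for x in proj(d0,P)),0,(255,255,0),-1)
def mk(P):cv2.circle(g,tuple(int(round(x)) for x in proj(d0,P)),1,(0,0,255),-1)
mk([.495,-.1788,.166]);mk([.5073,-.0524,.118]);mk([.7622,-.0878,.08]);mk([.7364,.0264,.09]);mk([.0,0,0]);mk([.427,-.148,.064])
cv2.imwrite('pics/sc0o.png',cv2.resize(g[90:310,60:320],None,fx=2.7,fy=2.7,interpolation=cv2.INTER_CUBIC))
E
```

```text
(no output)
```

View pics/gript0.png

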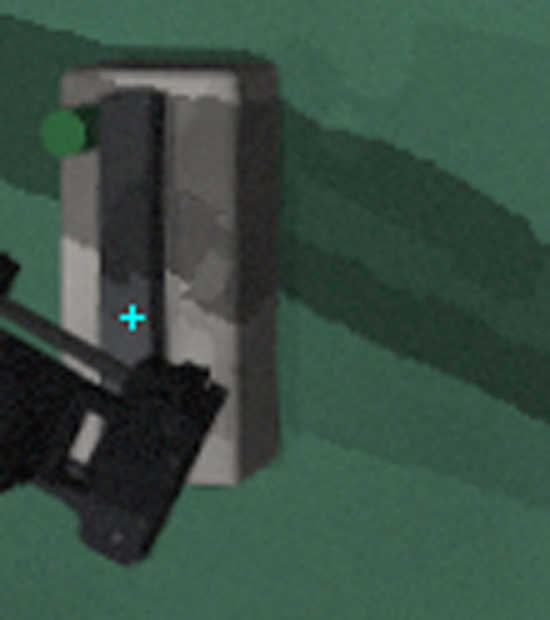

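View pics/sc0o.png

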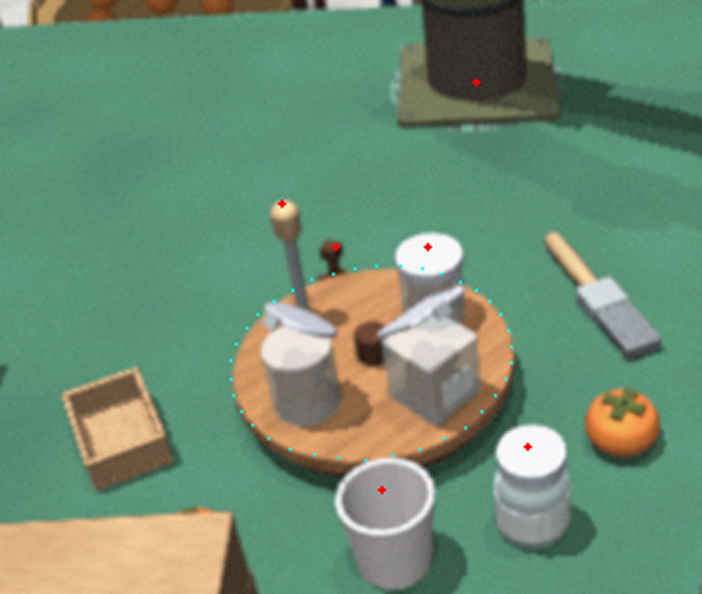

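```bash
python3 - <<'E'
from meas import *
d0=pickle.load(open('scene0.pkl','rb'));d1=pickle.load(open('scene1.pkl','rb'))
for d,T,o in((d0,np.array([.2827,.5567,.2053]),(434.6,88.4)),(d1,np.array([.622,-.0413,.1325]),(130+505/5.5,150+268/5.4))):
    print('obs',np.round(o,1),'pred',proj(d,T))
    for v in np.eye(3): print(v,'px per 10mm',proj(d,T+.01*v)-proj(d,T))
E
```

```text
obs [434.6  88.4] pred [430.25035537  97.42246383]
[1. 0. 0.] px per 10mm [1.33403711 1.62116856]
[0. 1. 0.] px per 10mm [ 3.39606759 -0.13313118]
[0. 0. 1.] px per 10mm [ 0.81918411 -3.21424215]
obs [221.8 199.6] pred [221.71477649 206.63317087]
[1. 0. 0.] px per 10mm [0.00291952 2.917184  ]
[0. 1. 0.] px per 10mm [ 4.40893553 -0.2445245 ]
[0. 0. 1.] px per 10mm [-0.31346408 -3.34106901]
```

Request:
play_rows(plan=[{"tx": 0.1, "ty": -0.04, "tz": -0.05, "ax": 0, "ay": 0, "az": 0}, {"tx": 0, "ty": 0, "tz": 0, "ax": 0, "ay": 0, "az": 0}])

```text
time_s: 3.08
tool_pos: [0.6247, -0.0477, 0.1228]
tool_rot: [-0.371, 0.604, 0.374, 0.598]
wrist_force: [0.0, -0.8, 1.2]
width: 0.007
```

```bash
python3 g.py .6246 -.0488 .119; python3 pic.py 2
```

```text
t 3.08 pos [ 0.6247 -0.0477  0.1228] w 0.007 F [ 0.   -0.79  1.24] jawyaw 63.6 down [-0.009 -0.001 -1.   ]
[ 0.038 -0.004 -0.01 ]
```

View pics/scene2.png

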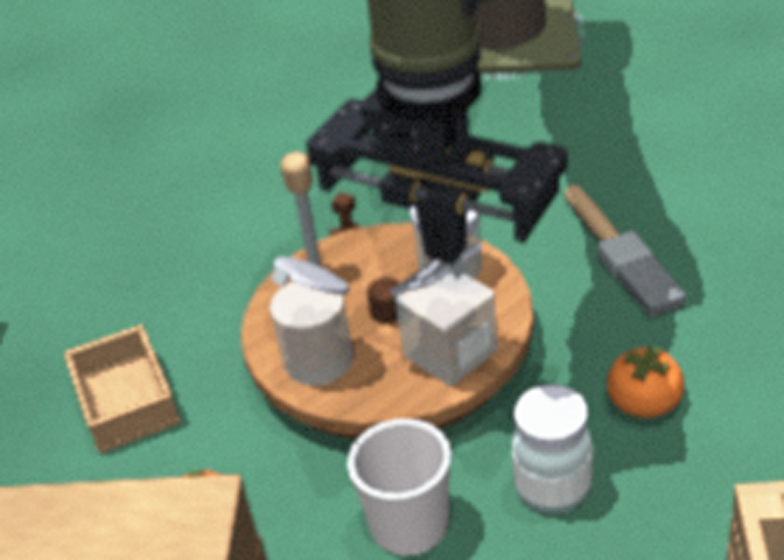

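```bash
python3 - <<'E'
from meas import *
ds=[pickle.load(open(f'scene{i}.pkl','rb')) for i in(0,1,2)]
a=np.hstack([cv2.resize(x['frame'][165:240,190:245],None,fx=4.8*.98,fy=6,interpolation=cv2.INTER_LANCZOS4) for x in ds])
cv2.imwrite('pics/cmp2.png',a);print(a.shape)
t=[pickle.load(open(f'top{i}.pkl','rb')) for i in(0,1,2)]
a=np.hstack([cv2.resize(x['frame'][155:205,260:310],None,fx=5,fy=6,interpolation=cv2.INTER_LANCZOS4) for x in t])
cv2.imwrite('pics/cmpt2.png',a)
E
```

```text
(450, 777, 3)
```

View pics/cmp2.png

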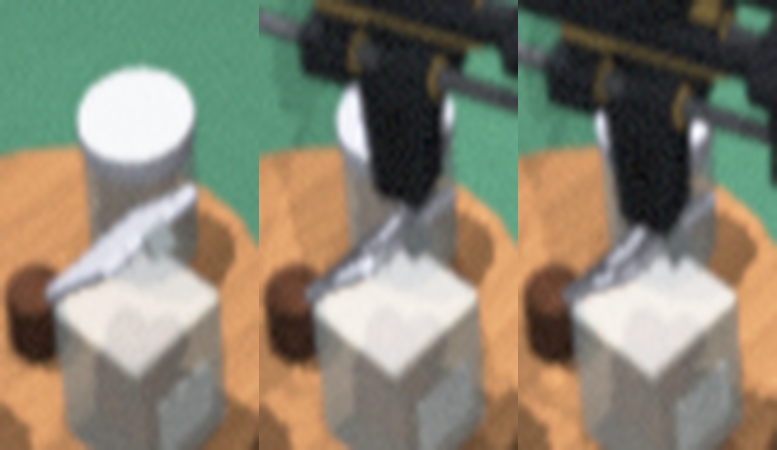

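View pics/cmpt2.png

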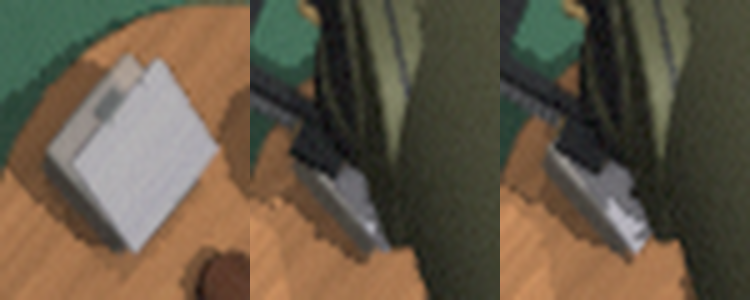

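Request:
play_rows(plan=[{"tx": 0.06, "ty": 0, "tz": 0, "ax": 0, "ay": 0, "az": 0}, {"tx": 0.06, "ty": 0, "tz": 0, "ax": 0, "ay": 0, "az": 0}])

```text
time_s: 3.42
tool_pos: [0.6265, -0.0467, 0.1122]
tool_rot: [-0.372, 0.602, 0.373, 0.6]
wrist_force: [-0.5, -0.3, 0.6]
width: 0.003
```

```bash
python3 g.py .6246 -.0488 .119; python3 pic.py 3;  python3 - <<'E'
from meas import *
ds=[pickle.load(open(f'scene{i}.pkl','rb')) for i in(0,2,3)]
a=np.hstack([cv2.resize(x['frame'][165:240,190:245],None,fx=4.8*.98,fy=6,interpolation=cv2.INTER_LANCZOS4) for x in ds])
cv2.imwrite('pics/cmp3.png',a)
E
```

```text
t 3.42 pos [ 0.6265 -0.0467  0.1122] w 0.003 F [-0.49 -0.27  0.59] jawyaw 63.6 down [-0.004  0.    -1.   ]
[-0.068  0.008 -0.027]
```

View pics/cmp3.png

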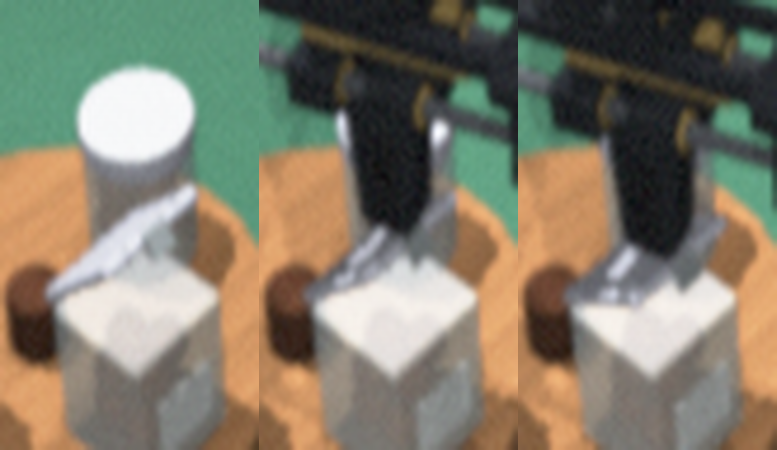

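Request:
play_rows(plan=[{"tx": 0.07, "ty": -0.01, "tz": -0.02, "ax": 0, "ay": 0, "az": 0}, {"tx": 0.07, "ty": 0, "tz": 0, "ax": 0, "ay": 0, "az": 0}])

```text
time_s: 3.78
tool_pos: [0.6247, -0.0501, 0.0963]
tool_rot: [-0.371, 0.604, 0.373, 0.599]
wrist_force: [0.0, 0.0, 0.0]
width: 0.004
```

```bash
python3 g.py .6246 -.0488 .09; python3 pic.py 4;  python3 - <<'E'
from meas import *
ds=[pickle.load(open(f'scene{i}.pkl','rb')) for i in(0,3,4)]
a=np.hstack([cv2.resize(x['frame'][165:240,190:245],None,fx=4.8*.98,fy=6,interpolation=cv2.INTER_LANCZOS4) for x in ds])
cv2.imwrite('pics/cmp4.png',a)
E
```

```text
t 3.77 pos [ 0.6247 -0.0501  0.0963] w 0.004 F [0.05 0.04 0.01] jawyaw 63.5 down [-0.008 -0.001 -1.   ]
[0.063 0.007 0.011]
```

View pics/cmp4.png

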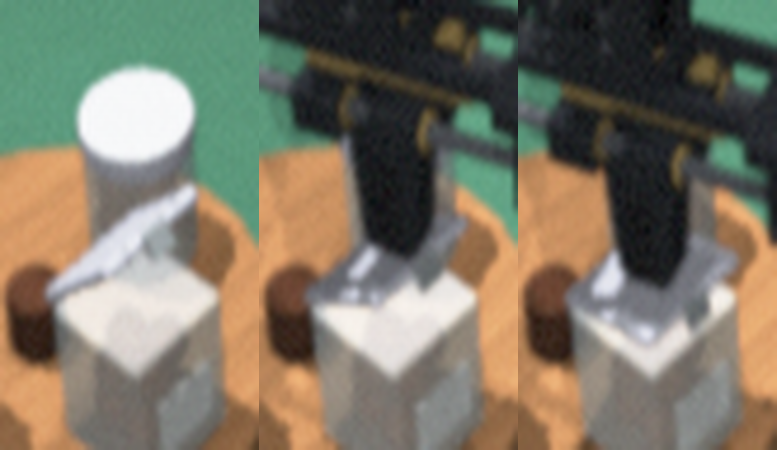

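Request:
play_rows(plan=[{"tx": 0.07, "ty": 0, "tz": 0, "ax": 0, "ay": 0, "az": 0}, {"tx": 0.05, "ty": 0, "tz": 0, "ax": 0, "ay": 0, "az": 0}])

```text
time_s: 4.12
tool_pos: [0.6244, -0.0505, 0.0851]
tool_rot: [-0.371, 0.604, 0.373, 0.598]
wrist_force: [-7.2, -3.5, 34.6]
width: 0.004
```

```bash
python3 g.py .6246 -.0488 .09; python3 pic.py 5;  python3 - <<'E'
from meas import *
ds=[pickle.load(open(f'scene{i}.pkl','rb')) for i in(0,4,5)]
a=np.hstack([cv2.resize(x['frame'][165:240,190:245],None,fx=4.8*.98,fy=6,interpolation=cv2.INTER_LANCZOS4) for x in ds])
cv2.imwrite('pics/cmp5.png',a)
E
```

```text
t 4.12 pos [ 0.6244 -0.0505  0.0851] w 0.004 F [-7.22 -3.54 34.63] jawyaw 63.5 down [-0.009 -0.002 -1.   ]
[-0.049  0.006  0.016]
```

View pics/cmp5.png

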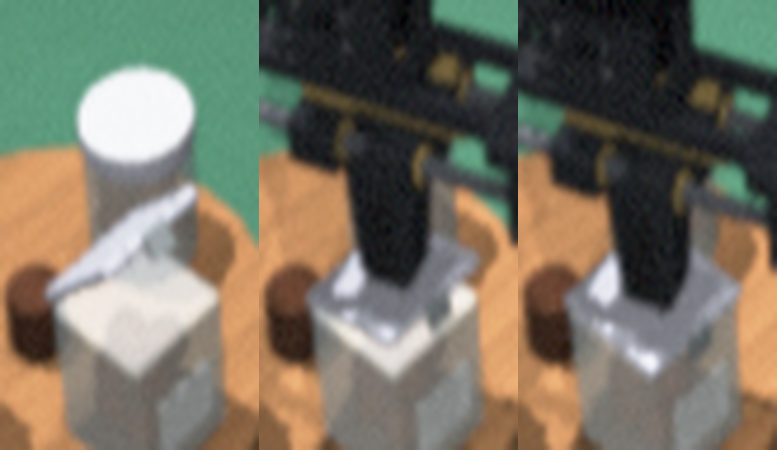

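Request:
play_rows(plan=[{"tx": -0.3, "ty": 0, "tz": 0, "ax": 0, "ay": 0, "az": 0}, {"tx": -0.4, "ty": 0, "tz": 0, "ax": 0, "ay": 0, "az": 0}])

```text
time_s: 4.47
tool_pos: [0.623, -0.0512, 0.154]
tool_rot: [-0.37, 0.606, 0.374, 0.597]
wrist_force: [0.6, -0.8, 0.0]
width: 0.006
```

```bash
python3 g.py .6252 -.1676 .155; python3 pic.py 6;  python3 - <<'E'
from meas import *
ds=[pickle.load(open(f'scene{i}.pkl','rb')) for i in(5,6)]
print((proj(ds[0],[.6244,-.0505,.118])-[190,165])*[4.7,6])
c=np.array([.5655,-.1085])
d=ds[1]
print('sq shut centre',(proj(d,[*(c+.08*np.array([.703,.711])),.118])-[60,110])*2.8)
E
```

```text
t 4.47 pos [ 0.623  -0.0512  0.154 ] w 0.006 F [ 0.56 -0.79  0.02] jawyaw 63.5 down [-0.014 -0.003 -1.   ]
[-0.006 -0.539 -1.031]
[132.24174095 283.93898844]
sq shut centre [441.43065819 284.41281222]
```

View pics/scene6.png

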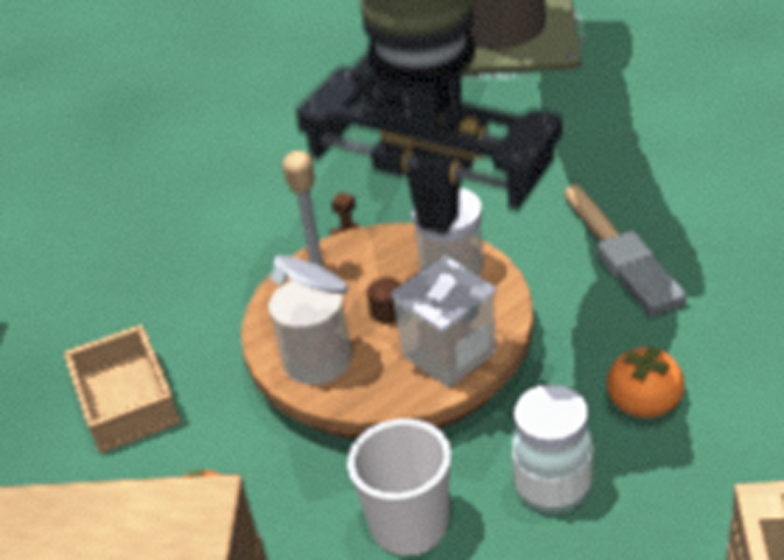

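Request:
play_rows(plan=[{"tx": -0.05, "ty": -0.18, "tz": -0.35, "ax": 0, "ay": 0, "az": 0}, {"tx": 0, "ty": -0.18, "tz": -0.35, "ax": 0, "ay": 0, "az": 0}, {"tx": 0, "ty": -0.17, "tz": -0.33, "ax": 0, "ay": 0, "az": 0}, {"tx": 0, "ty": 0, "tz": 0, "ax": 0, "ay": 0, "az": 0}])

```text
time_s: 5.08
tool_pos: [0.6273, -0.169, 0.1606]
tool_rot: [-0.372, 0.603, 0.373, 0.598]
wrist_force: [-1.1, 0.3, -0.5]
width: 0.003
```

```bash
python3 g.py .6252 -.1676 .100
```

```text
t 5.08 pos [ 0.6273 -0.169   0.1606] w 0.003 F [-1.06  0.29 -0.49] jawyaw 63.6 down [-0.006 -0.003 -1.   ]
[0.606 0.022 0.007]
```

Request:
play_rows(plan=[{"tx": 0.2, "ty": 0.02, "tz": 0, "ax": 0, "ay": 0, "az": 0}, {"tx": 0.13, "ty": 0, "tz": 0, "ax": 0, "ay": 0, "az": 0}, {"tx": 0.1, "ty": 0, "tz": 0, "ax": 0, "ay": 0, "az": 0}, {"tx": 0.1, "ty": 0, "tz": 0, "ax": 0, "ay": 0, "az": 0}, {"tx": 0.05, "ty": 0, "tz": 0, "ax": 0, "ay": 0, "az": 0}, {"tx": 0, "ty": 0, "tz": 0, "ax": 0, "ay": 0, "az": 0}])

```text
time_s: 5.82
tool_pos: [0.6263, -0.1642, 0.0993]
tool_rot: [-0.373, 0.602, 0.375, 0.599]
wrist_force: [0.4, -1.0, -0.1]
width: 0.001
```

```bash
python3 g.py .6252 -.1676 .087; python3 pic.py 7
```

```text
t 5.83 pos [ 0.6263 -0.1642  0.0993] w 0.001 F [ 0.45 -1.01 -0.06] jawyaw 63.8 down [-0.005 -0.    -1.   ]
[ 0.123 -0.006 -0.035]
```

View pics/scene7.png

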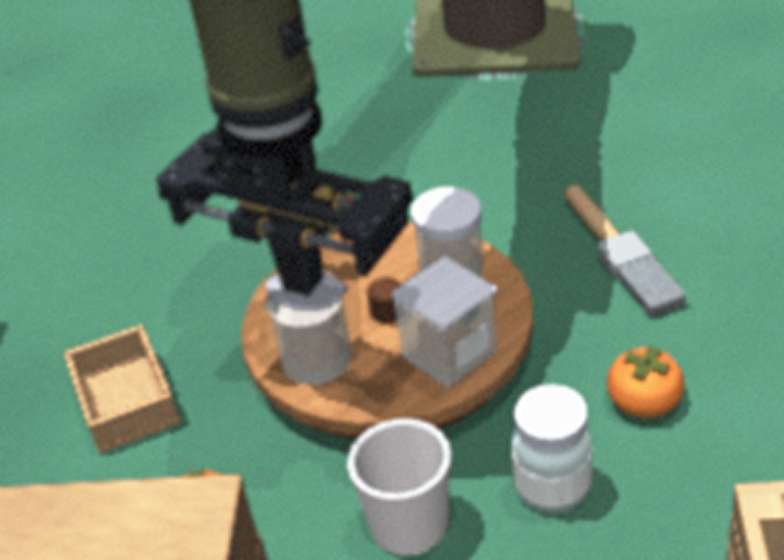

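Request:
play_rows(plan=[{"tx": 0.06, "ty": 0, "tz": -0.03, "ax": 0, "ay": 0, "az": 0}, {"tx": 0.05, "ty": 0, "tz": 0, "ax": 0, "ay": 0, "az": 0}])

```text
time_s: 6.18
tool_pos: [0.6255, -0.1674, 0.0889]
tool_rot: [-0.373, 0.601, 0.374, 0.599]
wrist_force: [-0.6, -0.4, -0.7]
width: 0.002
```

```bash
python3 g.py .6252 -.1676 .087; python3 pic.py 8
```

```text
t 6.17 pos [ 0.6255 -0.1674  0.0889] w 0.002 F [-0.58 -0.35 -0.72] jawyaw 63.8 down [-0.003 -0.001 -1.   ]
[ 0.019  0.002 -0.003]
```

View pics/scene8.png

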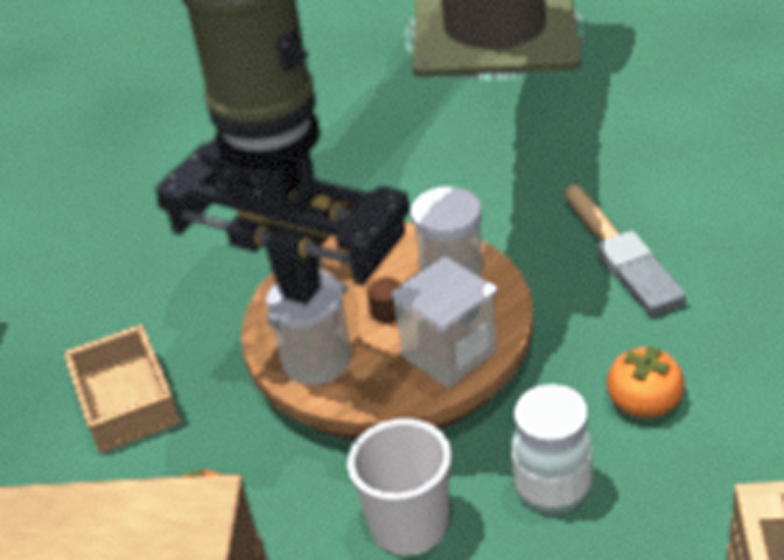

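Request:
play_rows(plan=[{"tx": -0.35, "ty": 0, "tz": 0, "ax": 0, "ay": 0, "az": 0}, {"tx": -0.4, "ty": 0, "tz": 0, "ax": 0, "ay": 0, "az": 0}, {"tx": 0, "ty": 0, "tz": 0, "ax": 0, "ay": 0, "az": 0}])

```text
time_s: 6.65
tool_pos: [0.6254, -0.1666, 0.1648]
tool_rot: [-0.373, 0.602, 0.375, 0.599]
wrist_force: [-0.3, 0.0, 0.7]
width: 0.003
```

```bash
python3 g.py .4952 -.1796 .165; python3 pic.py 9
```

```text
t 6.65 pos [ 0.6254 -0.1666  0.1648] w 0.003 F [-0.29  0.01  0.73] jawyaw 63.8 down [-0.005  0.001 -1.   ]
[ 0.005  1.111 -0.691]
```

View pics/scene9.png

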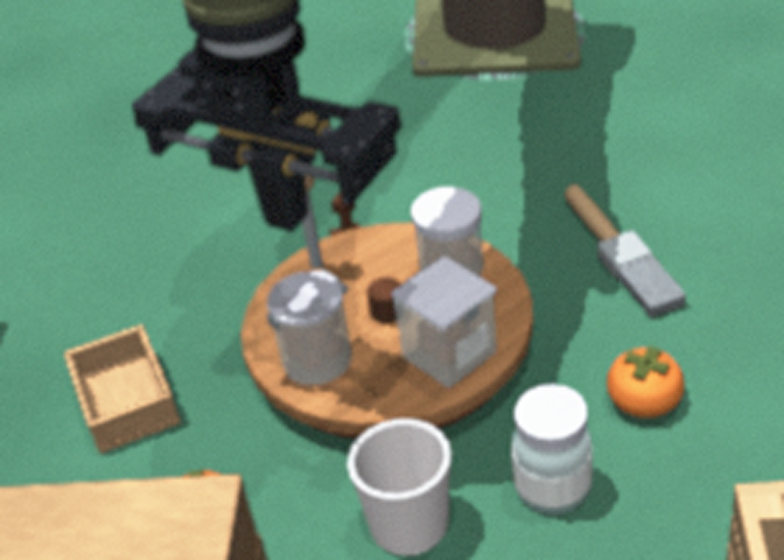

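```bash
python3 - <<'E'
from meas import *
d=pickle.load(open('scene9.pkl','rb'))
for z in(.165,.196): print((proj(d,[.6254,-.1666,z])-[60,110])*2.8)
cv2.imwrite('pics/gz9.png',cv2.resize(d['frame'][130:240,100:210],None,fx=5.4,fy=5.4,interpolation=cv2.INTER_CUBIC))
print((proj(d,[.6254,-.1666,.196])-[100,130])*5.4)
E
```

```text
[290.90408629 251.14997078]
[284.61763145 220.48251546]
[332.90543208 317.21627982]
```

View pics/gz9.png

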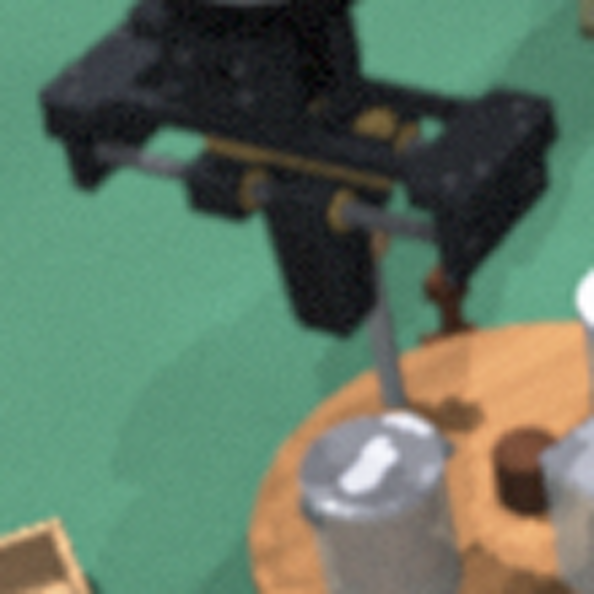

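Request:
play_rows(plan=[{"tx": 0, "ty": 0.37, "tz": -0.23, "ax": 0, "ay": 0, "az": 0}, {"tx": 0, "ty": 0.37, "tz": -0.23, "ax": 0, "ay": 0, "az": 0}, {"tx": 0, "ty": 0.35, "tz": -0.22, "ax": 0, "ay": 0, "az": 0}, {"tx": 0, "ty": 0, "tz": 0, "ax": 0, "ay": 0, "az": 0}, {"tx": 0, "ty": 0, "tz": 0, "ax": 0, "ay": 0, "az": 0}], gripper=1)

```text
time_s: 7.38
tool_pos: [0.4877, -0.1781, 0.1571]
tool_rot: [-0.369, 0.605, 0.38, 0.594]
wrist_force: [0.5, 0.1, 0.3]
width: 0.546
```

```bash
python3 g.py .4952 -.1796 .165; python3 pic.py 10; python3 - <<'E'
from meas import *
from bench import arm
d=pickle.load(open('scene10.pkl','rb'))
print((proj(d,[.4952,-.1796,.166])-[60,110])*2.8)
P=arm.get_state()['tool_pos']+[0,0,.031]
print((proj(d,P)-[60,110])*2.8)
E
```

```text
t 7.38 pos [ 0.4877 -0.1781  0.1571] w 0.546 F [0.45 0.1  0.28] jawyaw 63.9 down [-0.022  0.005 -1.   ]
[-0.081 -0.072  0.019]
[291.31192647 154.85311855]
[290.00599877 129.05690004]
```

View pics/scene10.png

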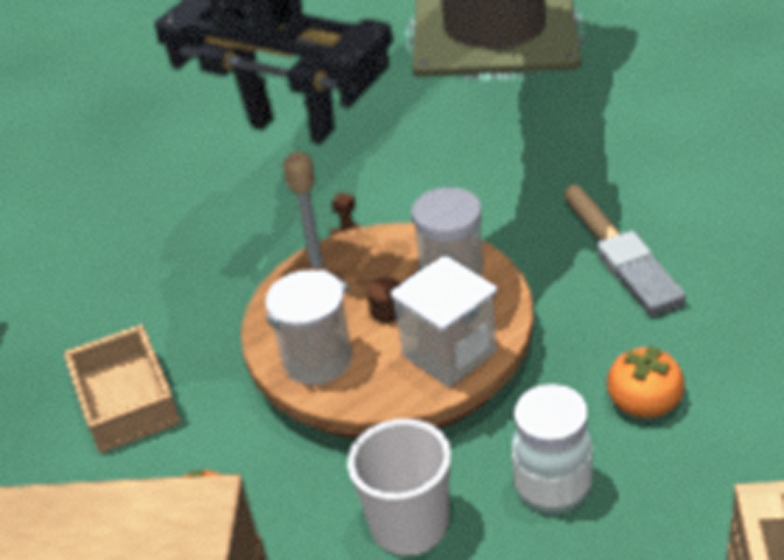

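View pics/top10.png

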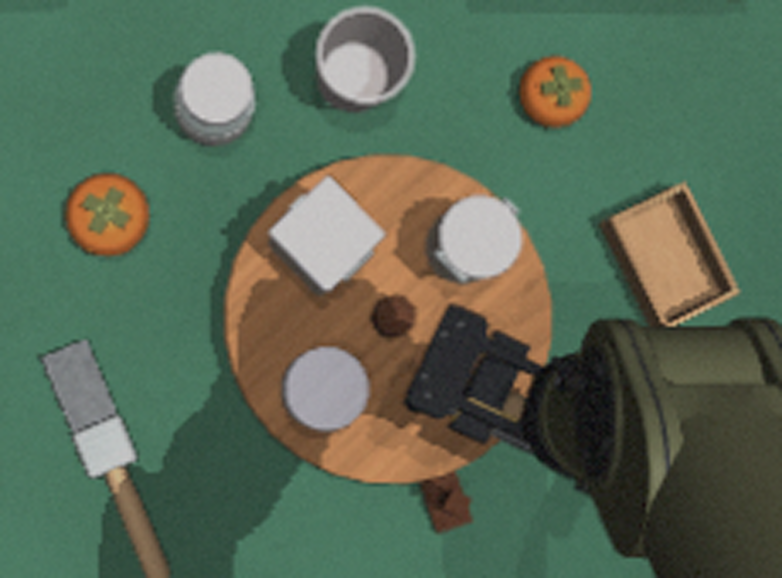

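```bash
python3 - <<'E'
from meas import *
d=pickle.load(open('top10.pkl','rb'));d2=pickle.load(open('scene10.pkl','rb'))
c,r,n=disc(d);print(c,r,n)
P={}
for n,q in(('sq',(327,235)),('ro',(480,237)),('cap',(327,389))):
    p=onz(d,*zc(*q),.118)[:2];P[n]=p;v=p-c;print(n,p,np.hypot(*v),np.degrees(np.arctan2(v[1],v[0])))
print('axis from ro/cap mid',(P['ro']+P['cap'])/2)
cc=(P['ro']+P['cap'])/2
v=P['sq']-cc;print('sq az',np.degrees(np.arctan2(v[1],v[0])),np.hypot(*v))
cv2.imwrite('pics/kz10.png',np.hstack([cv2.resize(d2['frame'][150:220,140:200],None,fx=6,fy=6,interpolation=cv2.INTER_CUBIC),cv2.resize(pickle.load(open('top0.pkl','rb'))['frame'][210:280,300:360],None,fx=6,fy=6,interpolation=cv2.INTER_CUBIC)]))
E
```

```text
[ 0.56564818 -0.10772175] 0.1285075339921781 37
sq [ 0.62136776 -0.05286242] 0.07819346342514413 44.55427148407609
ro [ 0.61975519 -0.16610046] 0.0795967503578234 -47.17478526376235
cap [ 0.50880102 -0.05168282] 0.07982456246244968 135.41021304268594
axis from ro/cap mid [ 0.56427811 -0.10889164]
sq az 44.46289319063207 0.07999063494500214
```

View pics/kz10.png

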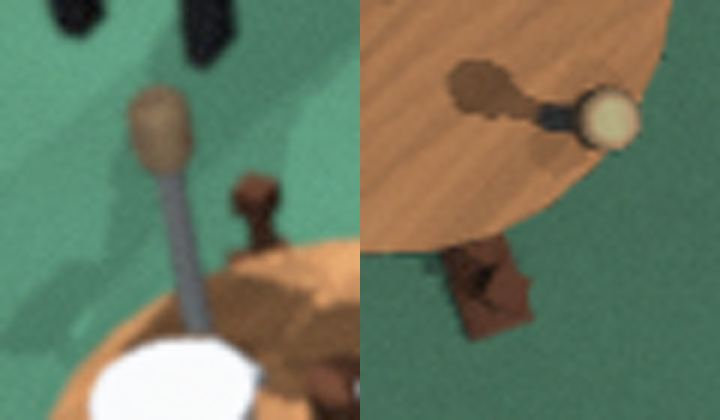

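Request:
play_rows(plan=[{"tx": 0, "ty": -0.06, "tz": 0.05, "ax": 0, "ay": 0, "az": 0}, {"tx": 0, "ty": 0, "tz": 0, "ax": 0, "ay": 0, "az": 0}, {"tx": 0, "ty": 0, "tz": 0, "ax": 0, "ay": 0, "az": 0}], gripper=1)

```text
time_s: 7.85
tool_pos: [0.4986, -0.1752, 0.1565]
tool_rot: [-0.369, 0.604, 0.38, 0.595]
wrist_force: [-0.5, 0.7, -0.4]
width: 0.978
```

```bash
python3 g.py .4945 -.1765 .102
```

```text
t 7.85 pos [ 0.4986 -0.1752  0.1565] w 0.978 F [-0.5   0.74 -0.38] jawyaw 64.0 down [-0.02   0.006 -1.   ]
[ 0.545  0.02  -0.027]
```

Request:
play_rows(plan=[{"tx": 0.18, "ty": 0.02, "tz": -0.03, "ax": 0, "ay": 0, "az": 0}, {"tx": 0.16, "ty": 0, "tz": 0, "ax": 0, "ay": 0, "az": 0}, {"tx": 0.14, "ty": 0, "tz": 0, "ax": 0, "ay": 0, "az": 0}, {"tx": 0.02, "ty": 0, "tz": 0, "ax": 0, "ay": 0, "az": 0}])

```text
time_s: 8.35
tool_pos: [0.4957, -0.1768, 0.1055]
tool_rot: [-0.37, 0.604, 0.38, 0.595]
wrist_force: [-0.3, -0.1, -0.4]
width: 1.004
```

```bash
python3 g.py .4945 -.1765 .102;python3 pic.py 11; python3 - <<'E'
from meas import *
d2=pickle.load(open('scene11.pkl','rb'))
cv2.imwrite('pics/kz11.png',cv2.resize(d2['frame'][110:230,110:230],None,fx=5,fy=5,interpolation=cv2.INTER_CUBIC))
E
```

```text
t 8.35 pos [ 0.4957 -0.1768  0.1055] w 1.004 F [-0.35 -0.12 -0.35] jawyaw 64.0 down [-0.018  0.005 -1.   ]
[ 0.035  0.011 -0.002]
```

View pics/kz11.png

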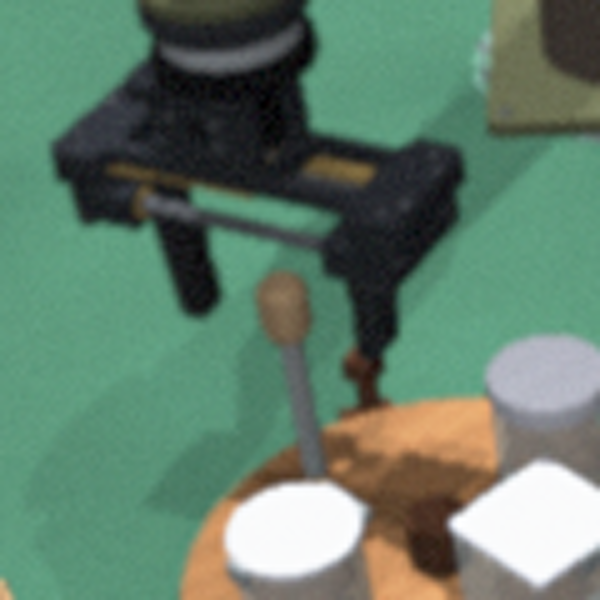

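Request:
play_rows(plan=[{"tx": 0.03, "ty": 0, "tz": 0, "ax": 0, "ay": 0, "az": 0}, {"tx": 0, "ty": 0, "tz": 0, "ax": 0, "ay": 0, "az": 0}, {"tx": 0, "ty": 0, "tz": 0, "ax": 0, "ay": 0, "az": 0}, {"tx": 0, "ty": 0, "tz": 0, "ax": 0, "ay": 0, "az": 0}, {"tx": 0, "ty": 0, "tz": 0, "ax": 0, "ay": 0, "az": 0}, {"tx": 0, "ty": 0, "tz": 0, "ax": 0, "ay": 0, "az": 0}, {"tx": 0, "ty": 0, "tz": 0, "ax": 0, "ay": 0, "az": 0}, {"tx": 0, "ty": 0, "tz": 0, "ax": 0, "ay": 0, "az": 0}], gripper=-1, squeeze=20)

```text
time_s: 9.45
tool_pos: [0.4959, -0.1787, 0.1045]
tool_rot: [-0.371, 0.604, 0.378, 0.596]
wrist_force: [-0.7, 1.2, 1.1]
width: 0.284
```

```bash
python3 g.py .4945 -.1765 .102;python3 pic.py 12; python3 - <<'E'
from meas import *
d2=pickle.load(open('scene12.pkl','rb'))
cv2.imwrite('pics/kz12.png',cv2.resize(d2['frame'][110:230,110:230],None,fx=5,fy=5,interpolation=cv2.INTER_CUBIC))
E
```

```text
t 9.45 pos [ 0.4959 -0.1787  0.1045] w 0.284 F [-0.67  1.16  1.07] jawyaw 63.9 down [-0.016  0.003 -1.   ]
[0.025 0.022 0.013]
```

View pics/kz12.png

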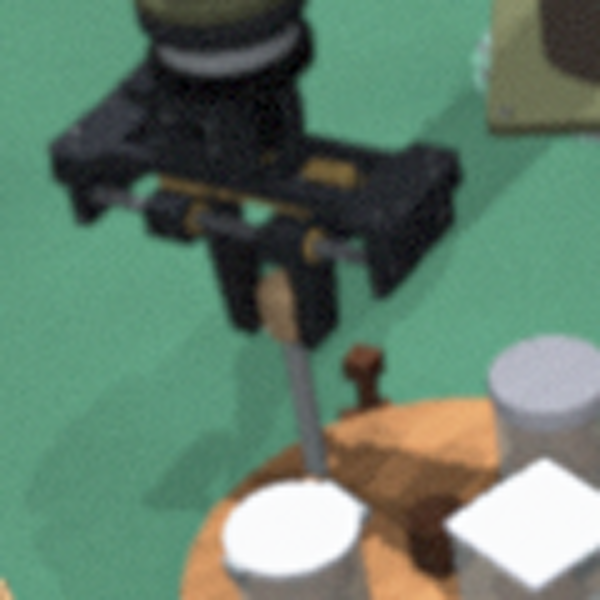

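View pics/top12.png

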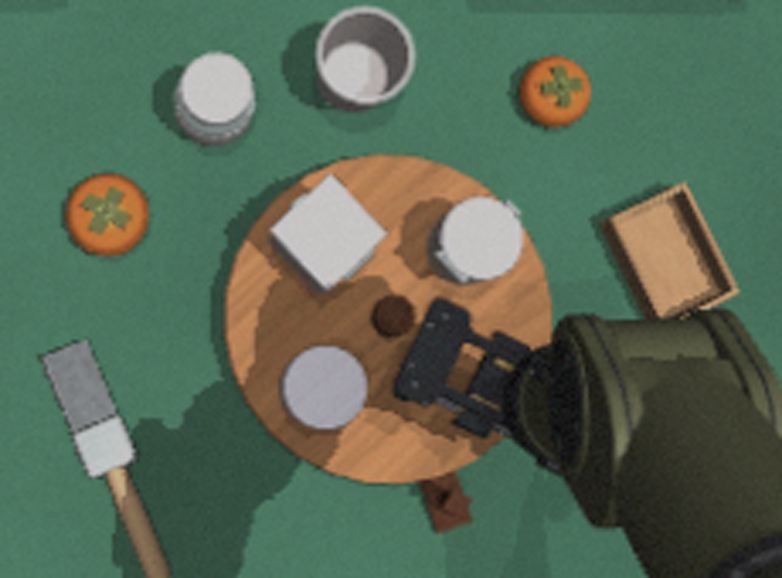

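```bash
cat > circ.py <<'E'
import sys
from bench import arm
from h import *
s=arm.get_state();show(s)
c=np.array([.565,-.1085]);p=s['tool_pos'][:2]-c
az=np.degrees(np.arctan2(p[1],p[0]))%360;print('r',np.hypot(*p),'az',az)
r=R.from_quat(s['tool_rot']);step=float(sys.argv[1]);n=int(sys.argv[2])
cur=s['tool_pos'].copy()
for i in range(1,n+1):
    a=np.radians(az+step*i);T=np.array([*(c+.0995*np.array([np.cos(a),np.sin(a)])),.1045])
    print(np.round(r.inv().apply(T-cur)/.1,3));cur=T
E
python3 circ.py 7 8
```

```text
t 9.55 pos [ 0.496  -0.1786  0.1044] w 0.287 F [-1.72 -1.73  0.24] jawyaw 64.0 down [-0.016  0.003 -1.   ]
r 0.09842670142378251 az 225.4522494861145
[-0.002 -0.114 -0.042]
[-0.002 -0.12  -0.017]
[-0.002 -0.121 -0.002]
[-0.002 -0.121  0.013]
[-0.002 -0.118  0.027]
[-0.002 -0.114  0.042]
[-0.002 -0.108  0.055]
[-0.002 -0.101  0.068]
```

Request:
play_rows(plan=[{"tx": 0, "ty": -0.11, "tz": -0.04, "ax": 0, "ay": 0, "az": 0}, {"tx": 0, "ty": -0.12, "tz": -0.02, "ax": 0, "ay": 0, "az": 0}, {"tx": 0, "ty": -0.12, "tz": 0, "ax": 0, "ay": 0, "az": 0}, {"tx": 0, "ty": -0.12, "tz": 0.01, "ax": 0, "ay": 0, "az": 0}])

```text
time_s: 10.05
tool_pos: [0.5364, -0.205, 0.1044]
tool_rot: [-0.37, 0.605, 0.379, 0.595]
wrist_force: [-1.2, 0.5, 3.5]
width: 0.287
```

```bash
python3 circ.py 7 8
```

```text
t 10.05 pos [ 0.5364 -0.205   0.1044] w 0.287 F [-1.22  0.51  3.51] jawyaw 64.0 down [-0.019  0.003 -1.   ]
r 0.10065562988008492 az 253.52152741411876
[-0.003 -0.116  0.039]
[-0.002 -0.114  0.042]
[-0.002 -0.108  0.055]
[-0.002 -0.101  0.068]
[-0.002 -0.092  0.08 ]
[-0.002 -0.081  0.09 ]
[-0.002 -0.07   0.1  ]
[-0.002 -0.057  0.107]
```

Request:
play_rows(plan=[{"tx": 0, "ty": -0.115, "tz": 0.035, "ax": 0, "ay": 0, "az": 0}, {"tx": 0, "ty": -0.115, "tz": 0.04, "ax": 0, "ay": 0, "az": 0}, {"tx": 0, "ty": -0.11, "tz": 0.055, "ax": 0, "ay": 0, "az": 0}, {"tx": 0, "ty": -0.1, "tz": 0.07, "ax": 0, "ay": 0, "az": 0}, {"tx": 0, "ty": -0.09, "tz": 0.08, "ax": 0, "ay": 0, "az": 0}, {"tx": 0, "ty": -0.08, "tz": 0.09, "ax": 0, "ay": 0, "az": 0}])

```text
time_s: 10.8
tool_pos: [0.6142, -0.1997, 0.1044]
tool_rot: [-0.37, 0.604, 0.378, 0.597]
wrist_force: [-3.4, 2.1, 4.6]
width: 0.286
```

```bash
python3 circ.py 7 8
```

```text
t 10.8 pos [ 0.6142 -0.1997  0.1044] w 0.286 F [-3.39  2.09  4.62] jawyaw 63.8 down [-0.014  0.004 -1.   ]
r 0.10362934462514502 az 298.32134600018367
[-0.002 -0.031  0.127]
[-0.001 -0.051  0.11 ]
[-0.001 -0.038  0.116]
[-0.001 -0.023  0.119]
[-0.    -0.008  0.121]
[-0.     0.006  0.121]
[0.    0.021 0.12 ]
[0.    0.036 0.116]
```

Request:
play_rows(plan=[{"tx": 0, "ty": -0.035, "tz": 0.12, "ax": 0, "ay": 0, "az": 0}, {"tx": 0, "ty": -0.05, "tz": 0.11, "ax": 0, "ay": 0, "az": 0}, {"tx": 0, "ty": -0.035, "tz": 0.115, "ax": 0, "ay": 0, "az": 0}, {"tx": 0, "ty": -0.02, "tz": 0.12, "ax": 0, "ay": 0, "az": 0}, {"tx": 0, "ty": -0.005, "tz": 0.12, "ax": 0, "ay": 0, "az": 0}])

```text
time_s: 11.42
tool_pos: [0.6587, -0.1557, 0.1045]
tool_rot: [-0.372, 0.603, 0.374, 0.598]
wrist_force: [-0.2, -2.4, 2.8]
width: 0.285
```

```bash
python3 circ.py 7 8; python3 pic.py 13
```

```text
t 11.43 pos [ 0.6587 -0.1557  0.1045] w 0.285 F [-0.19 -2.37  2.84] jawyaw 63.7 down [-0.008 -0.002 -1.   ]
r 0.10489649541313023 az 333.28559567986684
[0.    0.061 0.122]
[-0.001  0.021  0.12 ]
[-0.     0.036  0.116]
[-0.     0.05   0.111]
[-0.     0.063  0.104]
[-0.     0.075  0.096]
[0.    0.086 0.086]
[0.    0.096 0.075]
```

View pics/top13.png

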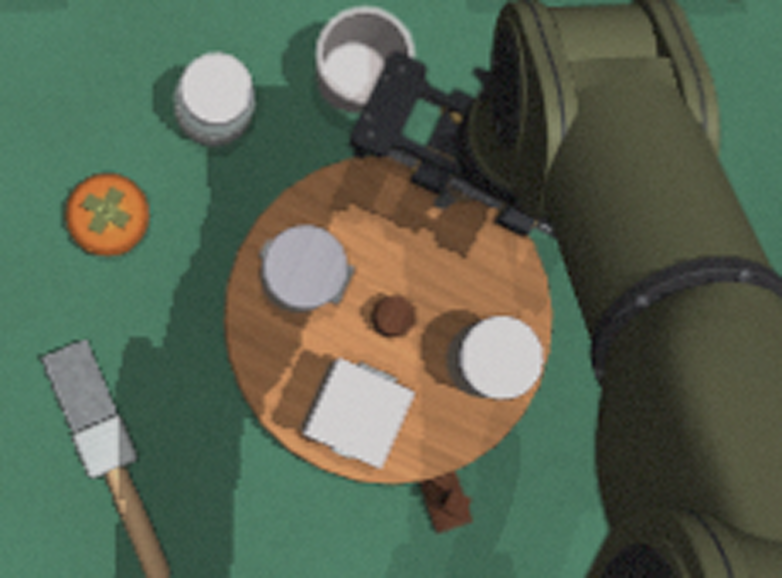

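View pics/scene13.png

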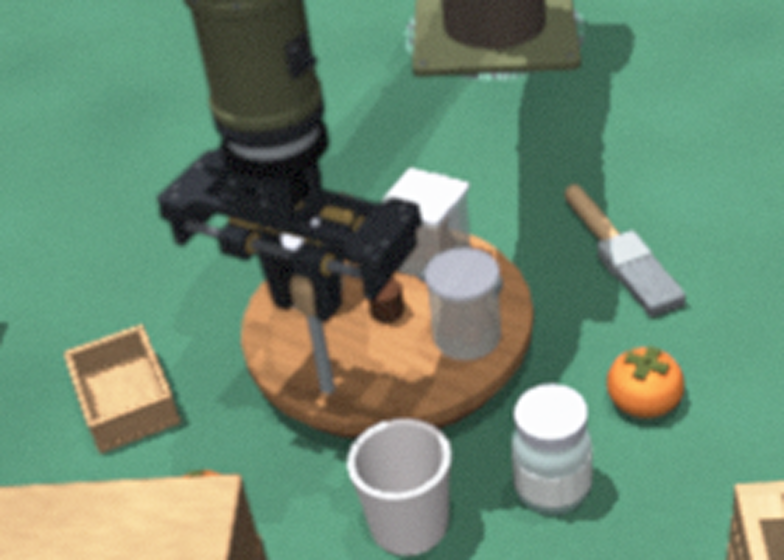

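```bash
cat > ang.py <<'E'
import sys
from meas import *
d=pickle.load(open(sys.argv[1],'rb'))
q=eval(sys.argv[2]); P=[onz(d,*zc(*x),.118)[:2] for x in q] # sq, round, cap
c=(P[1]+P[2])/2;v=P[0]-c;w=P[2]-P[1]
print(c,'sq az',np.degrees(np.arctan2(v[1],v[0]))%360,np.hypot(*v),'cap az-90',(np.degrees(np.arctan2(w[1],w[0]))-90)%360,np.hypot(*w)/2)
p=onz(d,*zc(446,496),.064)[:2]-[.5648,-.1085];print('ptr az',np.degrees(np.arctan2(p[1],p[0]))%360)
E
python3 ang.py top13.pkl "[(360,413),(306,266),(500,357)]"
```

```text
[ 0.56496677 -0.10825712] sq az 156.1194386560691 0.08064763755651186 cap az-90 154.6662256189121 0.07861628371971006
ptr az 195.87383993142723
```

Request:
play_rows(plan=[{"tx": 0, "ty": 0.05, "tz": 0.12, "ax": 0, "ay": 0, "az": 0}, {"tx": 0, "ty": 0.025, "tz": 0.12, "ax": 0, "ay": 0, "az": 0}, {"tx": 0, "ty": 0.04, "tz": 0.115, "ax": 0, "ay": 0, "az": 0}, {"tx": 0, "ty": 0.05, "tz": 0.11, "ax": 0, "ay": 0, "az": 0}, {"tx": 0, "ty": 0, "tz": 0, "ax": 0, "ay": 0, "az": 0}])

```text
time_s: 12.15
tool_pos: [0.6696, -0.1043, 0.1046]
tool_rot: [-0.375, 0.6, 0.372, 0.601]
wrist_force: [1.0, 2.0, 1.5]
width: 0.287
```

```bash
python3 circ.py 5 3; python3 pic.py 14
```

```text
t 12.15 pos [ 0.6696 -0.1043  0.1046] w 0.287 F [1.04 2.04 1.45] jawyaw 63.8 down [ 0.003 -0.003 -1.   ]
r 0.10473047792370356 az 2.3129957224500735
[0.    0.091 0.049]
[-0.     0.051  0.07 ]
[-0.     0.057  0.065]
```

View pics/top14.png

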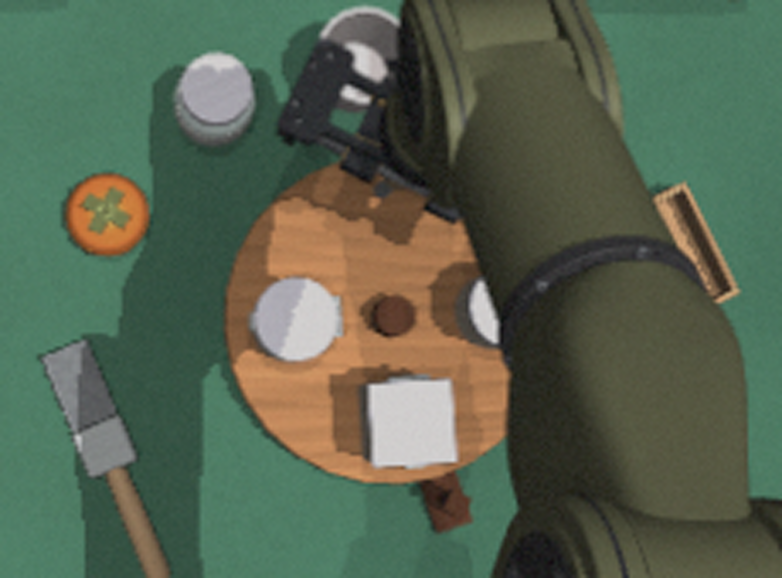

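```bash
cat > ang2.py <<'E'
import sys
from meas import *
d=pickle.load(open(sys.argv[1],'rb'))
c=np.array([.5649,-.1085])
for q,o in zip(eval(sys.argv[2]),(0,90)):
    v=onz(d,*zc(*q),.118)[:2]-c;print(np.hypot(*v),(np.degrees(np.arctan2(v[1],v[0]))+o)%360)
E
python3 ang2.py top14.pkl "[(412,422),(297,319)]"
```

```text
0.08066609374623362 183.63859115263494
0.07841282162873404 183.69241790060985
```

Request:
play_rows(plan=[{"tx": 0, "ty": 0.06, "tz": 0.09, "ax": 0, "ay": 0, "az": 0}, {"tx": 0, "ty": 0.07, "tz": 0.085, "ax": 0, "ay": 0, "az": 0}, {"tx": 0, "ty": 0, "tz": 0, "ax": 0, "ay": 0, "az": 0}, {"tx": 0, "ty": 0, "tz": 0, "ax": 0, "ay": 0, "az": 0}])

```text
time_s: 12.75
tool_pos: [0.667, -0.0868, 0.1046]
tool_rot: [-0.376, 0.6, 0.369, 0.602]
wrist_force: [3.4, -1.0, 0.3]
width: 0.286
```

```bash
python3 circ.py 5 1; python3 pic.py 15; python3 - <<'E'
from meas import *
d2=pickle.load(open('scene15.pkl','rb'))
cv2.imwrite('pics/kz15.png',cv2.resize(d2['frame'][130:260,120:260],None,fx=5,fy=5,interpolation=cv2.INTER_CUBIC))
E
```

```text
t 12.75 pos [ 0.667  -0.0868  0.1046] w 0.286 F [ 3.4  -0.97  0.28] jawyaw 63.5 down [ 0.007 -0.007 -1.   ]
r 0.1042930956400974 az 12.003347063845382
[0.    0.094 0.036]
```

View pics/top15.png

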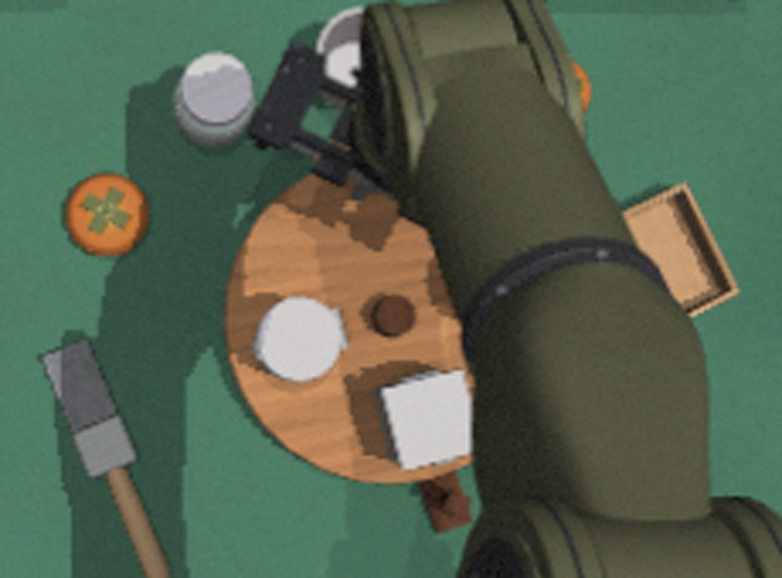

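View pics/kz15.png

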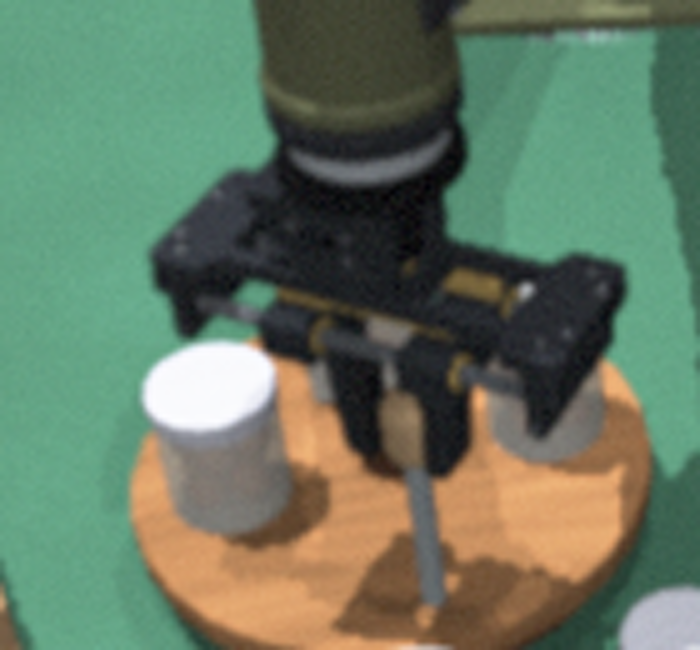

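```bash
python3 ang2.py top15.pkl "[(435,419.5),(301,339)]"; python3 - <<'E'
from meas import *
for n in('top0','top14','top15'):
    d=pickle.load(open(n+'.pkl','rb'))
    cv2.imwrite(f'pics/p{n}.png',cv2.resize(d['frame'][225:275,290:340],None,fx=10,fy=10,interpolation=cv2.INTER_CUBIC))
E
```

```text
0.08185184711506405 195.6247813888214
0.07797329259783618 194.59040112419677
```

View pics/ptop0.png

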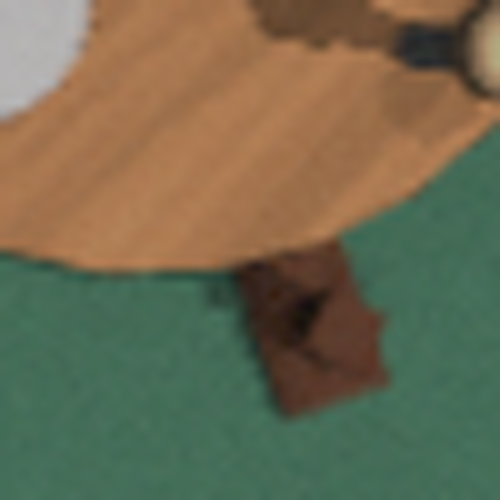

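View pics/ptop15.png

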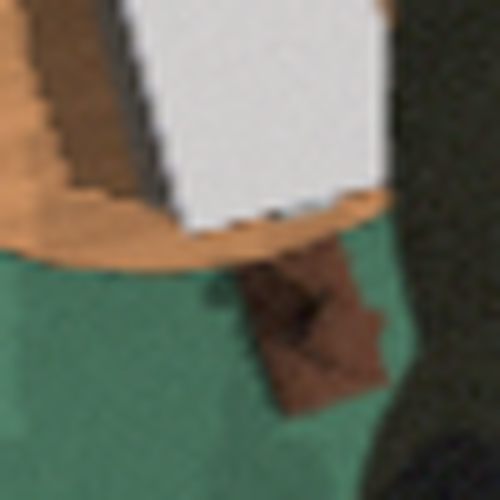

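```bash
python3 - <<'E'
from meas import *
d=pickle.load(open('top0.pkl','rb'));c=np.array([.5649,-.1085])
g=lambda x,y,z:onz(d,x/10+290,y/10+225,z)[:2]
for z in(.0,.022):
    a,b,e=g(245,275,z),g(288,415,z),g(385,385,z)
    v=b-a;m=(b+e)/2-c
    print(z,np.degrees(np.arctan2(v[1],v[0]))%360,'mid az',np.degrees(np.arctan2(m[1],m[0]))%360,np.hypot(*m),np.hypot(*(b-e)))
d5=pickle.load(open('top15.pkl','rb'))
h=lambda x,y:onz(d5,x/10+290,y/10+225,.118)[:2]
v=h(185,232)-h(122,0);print('jar edge',np.degrees(np.arctan2(v[1],v[0]))%360)
v=h(385,190)-h(190,235);print('jar edge2',(np.degrees(np.arctan2(v[1],v[0]))-90)%360)
from bench import arm;show(arm.get_state())
E
```

```text
0.0 196.63959788288244 mid az 198.9401947570691 0.17685505970342252 0.02805500143210854
0.022 196.6395978828825 mid az 197.8640329560167 0.17373884451779614 0.027545769392090445
jar edge 194.68396377469526
jar edge2 192.24299738131563
t 12.85 pos [ 0.667  -0.0868  0.1046] w 0.284 F [2.59 1.16 0.88] jawyaw 63.5 down [ 0.007 -0.007 -1.   ]
```

Request:
play_rows(plan=[{"tx": 0, "ty": 0.025, "tz": 0.03, "ax": 0, "ay": 0, "az": 0}, {"tx": 0, "ty": 0, "tz": 0, "ax": 0, "ay": 0, "az": 0}, {"tx": 0, "ty": 0, "tz": 0, "ax": 0, "ay": 0, "az": 0}, {"tx": 0, "ty": 0, "tz": 0, "ax": 0, "ay": 0, "az": 0}, {"tx": 0, "ty": 0, "tz": 0, "ax": 0, "ay": 0, "az": 0}, {"tx": 0, "ty": 0, "tz": 0, "ax": 0, "ay": 0, "az": 0}])

```text
time_s: 13.6
tool_pos: [0.6662, -0.0836, 0.1046]
tool_rot: [-0.375, 0.601, 0.368, 0.602]
wrist_force: [3.4, 1.2, 1.7]
width: 0.284
```

```bash
python3 circ.py 5 1; python3 pic.py 16; python3 - <<'E'
from meas import *
a,b=[pickle.load(open(n+'.pkl','rb')) for n in('top16','scene16')]
cv2.imwrite('pics/z16.png',np.hstack([cv2.resize(a['frame'][195:275,255:335],None,fx=5,fy=5,interpolation=cv2.INTER_CUBIC),cv2.resize(b['frame'][160:260,140:220],None,fx=4,fy=4,interpolation=cv2.INTER_CUBIC)]))
E
```

```text
t 13.6 pos [ 0.6662 -0.0836  0.1046] w 0.284 F [3.36 1.24 1.7 ] jawyaw 63.4 down [ 0.007 -0.007 -1.   ]
r 0.1042029921610643 az 13.81578822371706
[0.    0.095 0.033]
```

View pics/z16.png

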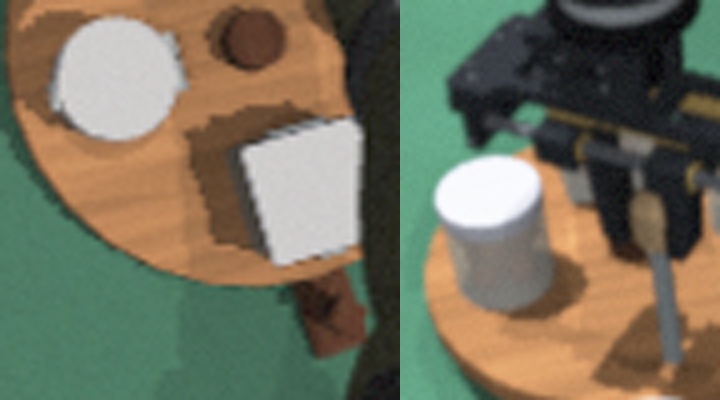

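View pics/scene16.png

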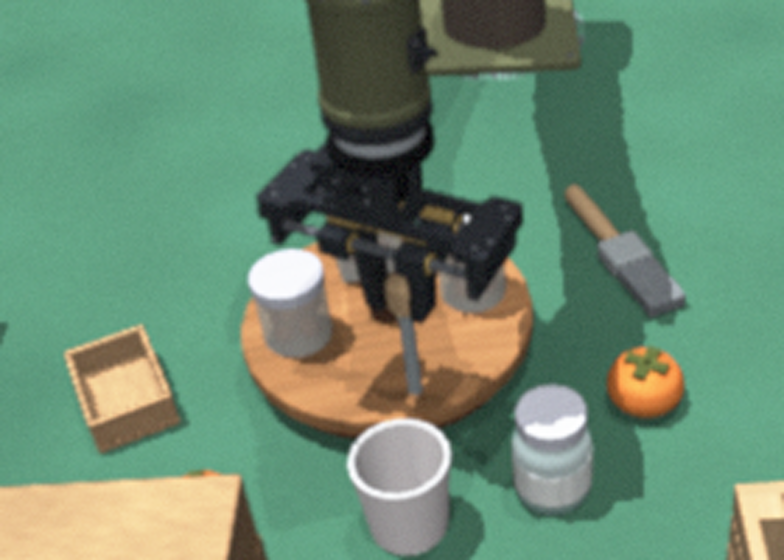

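```bash
python3 - <<'E'
from meas import *
d=pickle.load(open('top16.pkl','rb'));c=np.array([.5649,-.1085])
v=onz(d,278.6,210.6,.118)[:2]-c;print(np.degrees(np.arctan2(v[1],v[0]))+90+360,np.hypot(*v))
f=lambda x,y:onz(d,x/5+255,y/5+195,.118)[:2]
v=f(277,265)-f(240,150);print(np.degrees(np.arctan2(v[1],v[0]))%360)
from bench import arm
s=arm.get_state();show(s);print(np.abs(s['dq']).max())
E
```

```text
556.1854366074858 0.07841117694734888
197.3465092606153
t 13.7 pos [ 0.6662 -0.0836  0.1046] w 0.285 F [2.49 0.99 0.79] jawyaw 63.4 down [ 0.007 -0.007 -1.   ]
0.0016527465698235203
```

Square jar azimuth reads 196–197°, the pointer about 196.7°, and the arm is still with the grip holding. I'm handing in.

```bash
python3 - <<'E'
from bench import arm
print(arm.sign_off())
E
```

```text
the job is handed in; nothing more can be done
None
```

I pressed both flip lids shut, the square one first and then the round one. I then gripped the turning knob, turned the carousel about 152° counter-clockwise to bring the square jar to the pointer, and handed in at 13.7 s with the gripper still closed on the knob.

**Last checks**
- **Lids:** both looked flat and shut in the last camera pictures.
- **Alignment:** the square jar's direction measured 196.2° from the round lid and 197.3° from the jar's edge. The pointer measured 196.6° along its arm. Other pointer readings ranged from about 196° to 198°, so the error is within about 2°, or roughly 4 mm against the 12 mm allowed.
- **Holding still:** the joints were nearly motionless (0.002 rad/s at most). The jaws stood about 25 mm apart on the 26 mm knob, set to 20 N. I could not measure the contact force directly.
- **Other things on the bench:** in the last pictures, those in view looked to be where they started. The arm partly hid a few of them.

**What disagreed**
- **Finger height:** the fingertips sat about 31 mm higher than the reported tool position. I saw this in the pictures and confirmed it on contact with the square lid, then corrected for it afterwards.
- **Pressing force:** the square lid's last press reached about 35 N at the wrist.
- **Knob grip:** the gripper's path ran about 4–5 mm outside the knob's 100 mm circle, so the knob sits slightly off-centre in the pads. The grip held.

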